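Empty the battery charger into the storage rail

TASK

The battery packs in the charging dock are full: press each one deeper until its push-push latch trips, draw it out when it has sprung up, and slide it down into the sloping storage rail from its open upper end. Put the loose pack from the bench in the rail too, so that all packs stand upright in one row, closed up against the end stop, every one with its stepped contact end facing down the slope. Leave the other things on the bench where they are.

Things in the scene. Friction and masses are not known exactly. Their poses are not given: they have to be found in the camera images.
- pack_a_centre (a point): Centre of a black battery pack, 70 (x) x 44 (y) x 54 mm, 0.2 kg; 27 mm above its underside. x points to its front, z up. The front 18 mm is a step 12 mm lower than the raised top (x -35 to +17 mm), with brass contacts. Starts latched upright in a dock bay, top 1 mm below the rim, front to either end of the dock; may be absent.
- pack_b_centre (a point): Centre of a black battery pack, 70 (x) x 44 (y) x 54 mm, 0.2 kg; 27 mm above its underside. x points to its front, z up. The front 18 mm is a step 12 mm lower than the raised top (x -35 to +17 mm), with brass contacts. Starts latched upright in a dock bay, top 1 mm below the rim, front to either end of the dock; may be absent.
- pack_c_centre (a point): Centre of a black battery pack, 70 (x) x 44 (y) x 54 mm, 0.2 kg; 27 mm above its underside. x points to its front, z up. The front 18 mm is a step 12 mm lower than the raised top (x -35 to +17 mm), with brass contacts. Starts latched upright in a dock bay, top 1 mm below the rim, front to either end of the dock; may be absent.
- pack_d_centre (a point): Centre of a black battery pack, 70 (x) x 44 (y) x 54 mm, 0.2 kg; 27 mm above its underside. x points to its front, z up. The front 18 mm is a step 12 mm lower than the raised top (x -35 to +17 mm), with brass contacts. Starts latched upright in a dock bay, top 1 mm below the rim, front to either end of the dock; may be absent.
- pack_e_centre (a point): Centre of a black battery pack, 70 (x) x 44 (y) x 54 mm, 0.2 kg; 27 mm above its underside. x points to its front, z up. The front 18 mm is a step 12 mm lower than the raised top (x -35 to +17 mm), with brass contacts. This one stands loose and upright on the table.
- bay1_rim (a point): Centre of the mouth of dock bay 1, level with the dock's flat rim, 82 mm above the table. The dock is a fixed grey charger block, 180 (its x) x 150 (its y) x 82 mm, with four open-topped bays, each 74 mm along x and 48 mm along y, centres 88 mm apart in x and 84 mm in y; axes as the dock's, z up.
- bay1 (a joint): Height of the spring plate under bay 1, m: 0 latched (start), -0.009 bottom stop, 0.040 risen. Pressing the pack 5 mm or more below latched (about 6 N) trips the latch; let go and within 0.5 s the pack is lifted until it stands 39 mm above the rim, 15 mm still in the bay. A risen plate stays up and does not latch again.
- bay2_rim (a point): Centre of the mouth of dock bay 2, level with the dock's flat rim, 82 mm above the table. The dock is a fixed grey charger block, 180 (its x) x 150 (its y) x 82 mm, with four open-topped bays, each 74 mm along x and 48 mm along y, centres 88 mm apart in x and 84 mm in y; axes as the dock's, z up.
- bay2 (a joint): Height of the spring plate under bay 2, m: 0 latched (start), -0.009 bottom stop, 0.040 risen. Pressing the pack 5 mm or more below latched (about 6 N) trips the latch; let go and within 0.5 s the pack is lifted until it stands 39 mm above the rim, 15 mm still in the bay. A risen plate stays up and does not latch again.
- bay3_rim (a point): Centre of the mouth of dock bay 3, level with the dock's flat rim, 82 mm above the table. The dock is a fixed grey charger block, 180 (its x) x 150 (its y) x 82 mm, with four open-topped bays, each 74 mm along x and 48 mm along y, centres 88 mm apart in x and 84 mm in y; axes as the dock's, z up.
- bay3 (a joint): Height of the spring plate under bay 3, m: 0 latched (start), -0.009 bottom stop, 0.040 risen. Pressing the pack 5 mm or more below latched (about 6 N) trips the latch; let go and within 0.5 s the pack is lifted until it stands 39 mm above the rim, 15 mm still in the bay. A risen plate stays up and does not latch again.
- bay4_rim (a point): Centre of the mouth of dock bay 4, level with the dock's flat rim, 82 mm above the table. The dock is a fixed grey charger block, 180 (its x) x 150 (its y) x 82 mm, with four open-topped bays, each 74 mm along x and 48 mm along y, centres 88 mm apart in x and 84 mm in y; axes as the dock's, z up.
- bay4 (a joint): Height of the spring plate under bay 4, m: 0 latched (start), -0.009 bottom stop, 0.040 risen. Pressing the pack 5 mm or more below latched (about 6 N) trips the latch; let go and within 0.5 s the pack is lifted until it stands 39 mm above the rim, 15 mm still in the bay. A risen plate stays up and does not latch again.
- rail_stop (a point): Low end of the storage rail: point on the channel floor at its end stop, mid-width; x down the slope, y across, z square to the floor. The rail is a fixed slick aluminium channel, 395 mm long (x = -395 to 0), sloping down 0.28 rad along x, 50 mm wide between guides 10 mm high. Packs let go in it slide down by themselves; five fill x = -350 to 0.
- rail_mouth (a point): Mouth of the rail's tunnel, on the channel floor 270 mm up the slope from rail_stop, same axes. From here down the rail is a tunnel: sides 83 mm high, 66 mm wide outside, with lips overhead 78 mm above the floor. From here up it is the open loading end, 125 mm long, with flared edges that rise to 16 mm above the floor.
- rail_load (a point): Point on the channel floor in the middle of the rail's open loading end, 332 mm up the slope from rail_stop, same axes; a pack laid centred here is clear of the tunnel and of four packs already in the rail.
- whetstone: Grey-brown whetstone, 33x68x27 mm, lying on the table; origin at its underside centre. To be left alone.
- blank_2: Light wooden blank, 27x120x27 mm, lying on the table; origin at its underside centre. To be left alone.

How it is judged (in metres and radians):
At the end, for the whole second after the job is handed in: Every pack present is in the rail channel (within 9 mm of its middle line, on its floor, square to it within 0.15 rad), stepped front facing down the slope, at rest; the lowest is at the end stop (within 8 mm) and each other one follows the next with a gap under 9 mm (y of pack_a_centre in the frame of rail_stop between -0.009 and 0.009 m and z of pack_a_centre in the frame of rail_stop between 0.015 and 0.04 m and x of pack_a_centre in the frame of rail_stop between -0.332 and -0.025 m and angle between the z axis of each of pack_a_centre, pack_b_centre, pack_c_centre, pack_d_centre, pack_e_centre and the z axis of rail_stop, either way round below 0.15 rad and x of rail_stop in the frame of pack_a_centre above 0.02 m and linear speed of each of pack_a, pack_b, pack_c, pack_d, pack_e below 0.02 m/s and (x of pack_a_centre in the frame of rail_stop above -0.043 m or (distance between pack_a_centre and pack_b_centre below 0.079 m and x of pack_b_centre in the frame of pack_a_centre above 0.06 m) or (distance between pack_a_centre and pack_c_centre below 0.079 m and x of pack_c_centre in the frame of pack_a_centre above 0.06 m) or (distance between pack_a_centre and pack_d_centre below 0.079 m and x of pack_d_centre in the frame of pack_a_centre above 0.06 m) or (distance between pack_a_centre and pack_e_centre below 0.079 m and x of pack_e_centre in the frame of pack_a_centre above 0.06 m)) and y of pack_b_centre in the frame of rail_stop between -0.009 and 0.009 m and z of pack_b_centre in the frame of rail_stop between 0.015 and 0.04 m and x of pack_b_centre in the frame of rail_stop between -0.332 and -0.025 m and x of rail_stop in the frame of pack_b_centre above 0.02 m and (x of pack_b_centre in the frame of rail_stop above -0.043 m or (distance between pack_b_centre and pack_a_centre below 0.079 m and x of pack_a_centre in the frame of pack_b_centre above 0.06 m) or (distance between pack_b_centre and pack_c_centre below 0.079 m and x of pack_c_centre in the frame of pack_b_centre above 0.06 m) or (distance between pack_b_centre and pack_d_centre below 0.079 m and x of pack_d_centre in the frame of pack_b_centre above 0.06 m) or (distance between pack_b_centre and pack_e_centre below 0.079 m and x of pack_e_centre in the frame of pack_b_centre above 0.06 m)) and y of pack_c_centre in the frame of rail_stop between -0.009 and 0.009 m and z of pack_c_centre in the frame of rail_stop between 0.015 and 0.04 m and x of pack_c_centre in the frame of rail_stop between -0.332 and -0.025 m and x of rail_stop in the frame of pack_c_centre above 0.02 m and (x of pack_c_centre in the frame of rail_stop above -0.043 m or (distance between pack_c_centre and pack_a_centre below 0.079 m and x of pack_a_centre in the frame of pack_c_centre above 0.06 m) or (distance between pack_c_centre and pack_b_centre below 0.079 m and x of pack_b_centre in the frame of pack_c_centre above 0.06 m) or (distance between pack_c_centre and pack_d_centre below 0.079 m and x of pack_d_centre in the frame of pack_c_centre above 0.06 m) or (distance between pack_c_centre and pack_e_centre below 0.079 m and x of pack_e_centre in the frame of pack_c_centre above 0.06 m)) and y of pack_d_centre in the frame of rail_stop between -0.009 and 0.009 m and z of pack_d_centre in the frame of rail_stop between 0.015 and 0.04 m and x of pack_d_centre in the frame of rail_stop between -0.332 and -0.025 m and x of rail_stop in the frame of pack_d_centre above 0.02 m and (x of pack_d_centre in the frame of rail_stop above -0.043 m or (distance between pack_d_centre and pack_a_centre below 0.079 m and x of pack_a_centre in the frame of pack_d_centre above 0.06 m) or (distance between pack_d_centre and pack_b_centre below 0.079 m and x of pack_b_centre in the frame of pack_d_centre above 0.06 m) or (distance between pack_d_centre and pack_c_centre below 0.079 m and x of pack_c_centre in the frame of pack_d_centre above 0.06 m) or (distance between pack_d_centre and pack_e_centre below 0.079 m and x of pack_e_centre in the frame of pack_d_centre above 0.06 m)) and y of pack_e_centre in the frame of rail_stop between -0.009 and 0.009 m and z of pack_e_centre in the frame of rail_stop between 0.015 and 0.04 m and x of pack_e_centre in the frame of rail_stop between -0.332 and -0.025 m and x of rail_stop in the frame of pack_e_centre above 0.02 m and (x of pack_e_centre in the frame of rail_stop above -0.043 m or (distance between pack_e_centre and pack_a_centre below 0.079 m and x of pack_a_centre in the frame of pack_e_centre above 0.06 m) or (distance between pack_e_centre and pack_b_centre below 0.079 m and x of pack_b_centre in the frame of pack_e_centre above 0.06 m) or (distance between pack_e_centre and pack_c_centre below 0.079 m and x of pack_c_centre in the frame of pack_e_centre above 0.06 m) or (distance between pack_e_centre and pack_d_centre below 0.079 m and x of pack_d_centre in the frame of pack_e_centre above 0.06 m))); the robot touches nothing.
It fails at once if A bystander (whetstone, wooden blank) was moved more than 40 mm (distance of any of whetstone, blank_2 from where it was at the start of the episode above 0.04 m).
Of pack_a, pack_b, pack_c, pack_d only 3 to 4 are there at a start; the rules pass over those that are not, and their reading is None.
At some moment in a run one of pack_e may be knocked a few centimetres aside while the robot is not near it.
It also fails if it takes over 208 s, if anything falls off the work surface, if the arm or the gripper's body presses on something with over 40 N, if the wrist force passes 120 N, or if a joint passes its speed limit or range.

ROBOT

A 7-joint arm with a two-finger parallel gripper is mounted at the origin on a cart in front of the work surface, level with it; the furniture and walls round the work are solid. World frame = base frame: x ahead of the robot, y to its left, z up, the work surface at z = 0. Lengths are in m, angles in degrees, forces in N, time in s.
With the tool pointing down it reaches from about 0.425 to 0.875 m from the base axis. Payload 4.7 kg.
Tool frame: the origin (TCP) lies at the very end of the fingers, on their centre line; the grasp point (between the pads) lies env.grip_point_offset behind it (env.grip_point_offset is the distance from the TCP to the grasp point, in m); z points along the fingers, y is the direction in which the jaws open and shut (so a half turn about z gives the same grasp; the last joint's range is limited). The gripper opens to 87 mm and grips with 3 to 60 N. Pads are 19 mm wide; open, the fingers measure 117 mm over their backs; the gripper's body (75 mm by 190 mm) begins 51 mm behind the grasp point.
Start: joints at [67.386, 18.392, -4.016, 83.108, 1.295, 78.541, -3.26], TCP at [0.258, -0.596, 0.223] pointing down, gripper open.
Joint ranges: [-163.93, 163.93], [-17.29, 119.83], [-79.2, 71.16], [3.27, 140.29], [-89.18, 269.18], [5.43, 117.66], [-154.24, 154.24]. Speed limits (degrees/s): [147.25, 147.25, 180, 180, 180, 180, 180].

INTERFACE

Orientations are given as [roll, pitch, yaw] about the fixed x, y, z axes, in that order (R = Rz(yaw) Ry(pitch) Rx(roll)).
In Python, from cell import env gives the robot as it stands.
- The arm moves only by the tool send_rows, never from a script. Its argument "plan" is a list of rows, each a list of 7 numbers: the finger opening in mm, from 0 to 87, then the shift along the tool's x, y, z in mm, then the turn, a rotation vector about the tool's x, y, z in rad. A call has 1 to 12 rows; each row shifts and turns the commanded pose from where the row before left it, along the tool's axes as they then stand; what a row does not reach is not made up. A row lasts 1/10 s, in which the tool goes at most 50 mm and 8.59 degrees, less where a joint would pass 70% of its speed; a pose out of reach is approached as far as the arm can. A call is refused whole if a number of a shift passes 50 or a number of a turn 0.15, either way. A call with a gripper value outside its range is refused whole. The fingers move at their own pace and stop on an object; "grip_force" is the grip in N (left out, the last holds). Time passes only in rows, so rows that do not move let the fingers close. It gives the time, the measured TCP pose, the force and the opening at its end, in the units of the state.
- env.get_obs(): the state, without advancing time (a new reading comes with each control period).
- env.read_camera(name): name is "scene" or "top" or "wrist"; returns the picture (400x640x3 uint8, red, green, blue); there is no depth.
- env.get_calibration(name): a dict with "fx", "fy", "cx", "cy" (pixels), "extrinsics" (4x4, takes a point from camera to world coordinates). Camera axes: x right, y down, z forward; pixel columns grow to the right and rows downward; lengths in m; the calibration is good to about 2 mm. A picture is of the moment at which its call begins: read the wrist's pose just before it. get_calibration takes no time and is no camera call; for the wrist camera it gives the pose at the moment of the call.
- env.sign_off(): hands the job in, once; it reports no verdict.
Trained networks look in the newest picture that a camera, given by its name, has taken for a name from the list of things; names that differ only in an ending like _2 or _b are one class to them, and where a whole thing is asked for, a point or a joint stands for the part that bears it (a point fixed in the world has none). Each returns a list of dicts, best first, with "confidence" (0 to 1); they miss things now and then, are a little off and sometimes report something else, mostly with a low value. They report only what shows in the picture. A call takes as long as a camera call.
- env.regions_of(camera, query): "region" (400x640 bool, what is visible of it) and "rect" ([left, top, right, bottom] in pixels, round what is visible of it).
The state is a dict: "time_s": time; "qpos": joint angles; "joint_velocities": joint speeds; "effort": joint torques, N m; "tool_pos": TCP position; "tool_rot": TCP orientation; "force": force on the tool from outside, world axes, zero at the start; "wrist_torque": the same for the moment, N m; "grip_width": finger opening in m.
Only numpy, scipy, OpenCV 4.12 (cv2) and the standard library are available. Lean on these libraries where they do the work, as an engineer would, in place of code of your own. Each camera call takes 0.05 s, during which the arm holds its last target. There are 200 camera calls.

## Working session

There is one attempt and no reset: what is moved stays moved. The work goes in short steps, Python scripts to look and compute and a tool call to move; the robot and the scene stay as the last step left them, time stands still between calls to the robot, and variables do not carry over. Pictures are saved under pics/ and viewed, about 12 in all and at most 16, crops included, and the job is handed in when it is done.

Besides the shell and the picture viewer there is one more tool, called after "Emit:" in YAML: its name, and indented under it one key for each argument. send_rows: Moves the arm, as the interface text tells. Its arguments: {"type":"object","properties":{"plan":{"type":"array"},"grip_force":{"type":"number"}},"required":["plan"]}

```bash
mkdir -p pics; ls; python3 - <<'E'
from cell import env
import cv2,numpy as np
o=env.get_obs();print({k:np.round(v,3) for k,v in o.items()}, env.grip_point_offset)
for n in("scene","top"):
    im=env.read_camera(n);cv2.imwrite(f"pics/{n}0.png",im[:,:,::-1])
    c=env.get_calibration(n);print(n,c["fx"],c["cx"],c["cy"],np.round(c["extrinsics"],4).tolist())
    for q in("pack_a_centre","whetstone","blank_2","rail_load","bay1_rim"):
        try:
            for r in env.regions_of(n,q):print(n,q,round(r["confidence"],2),r["rect"])
        except Exception as e:print(q,e)
E
```

```text
pics
{'time_s': np.float64(0.0), 'qpos': array([67.385, 18.438, -4.014, 83.175,  1.293, 78.542, -3.259]), 'joint_velocities': array([-0.022,  0.032,  0.009, -0.02 ,  0.059,  0.054, -0.052]), 'effort': array([ 1.0000e-03, -4.9129e+01, -4.0300e-01, -3.1253e+01, -6.4000e-02,
        4.3000e-02,  0.0000e+00]), 'tool_pos': array([ 0.258, -0.596,  0.221]), 'tool_rot': array([-1.79891e+02,  5.00000e-03,  2.34240e+01]), 'force': array([ 0.698,  0.127, -0.239]), 'wrist_torque': array([-0.036, -0.073,  0.009]), 'grip_width': np.float64(0.088)} 0.0187
scene 465.3084872735396 325.85901850639294 200.364928145023 [[-0.8715, -0.295, 0.3917, -0.0295], [-0.4903, 0.5141, -0.7038, 1.0272], [0.0062, -0.8054, -0.5927, 0.974], [0.0, 0.0, 0.0, 1.0]]
scene pack_a_centre 0.44 [387.2, 158.9, 404.2, 164.7]
scene whetstone 0.57 [364.5, 230.9, 382.4, 249.7]
scene rail_load 0.66 [213.0, 185.9, 348.7, 259.5]
scene bay1_rim 0.79 [358.8, 158.6, 413.2, 196.8]
top 416.09374914350406 321.22507545072455 204.95118807090304 [[-0.0197, -0.9968, 0.0773, 0.4584], [-0.9998, 0.0203, 0.0078, -0.0303], [-0.0094, -0.0772, -0.997, 1.1897], [0.0, 0.0, 0.0, 1.0]]
top pack_a_centre 0.75 [392.0, 183.7, 476.8, 268.2]
top pack_a_centre 0.69 [448.2, 223.8, 472.2, 251.4]
top whetstone 0.64 [309.6, 257.4, 332.4, 273.1]
top blank_2 0.77 [304.8, 150.8, 343.9, 179.7]
top rail_load 0.71 [196.2, 126.5, 334.2, 236.5]
top bay1_rim 0.94 [391.9, 184.5, 474.9, 268.4]
```

```bash
python3 - <<'E'
import cv2
a=cv2.imread("pics/top0.png")[110:290,180:490];cv2.imwrite("pics/topc.png",cv2.resize(a,(800,464),interpolation=cv2.INTER_CUBIC))
a=cv2.imread("pics/scene0.png")[130:290,190:450];cv2.imwrite("pics/scc.png",cv2.resize(a,(800,492),interpolation=cv2.INTER_CUBIC))
E
```

```text
(no output)
```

View pics/topc.png

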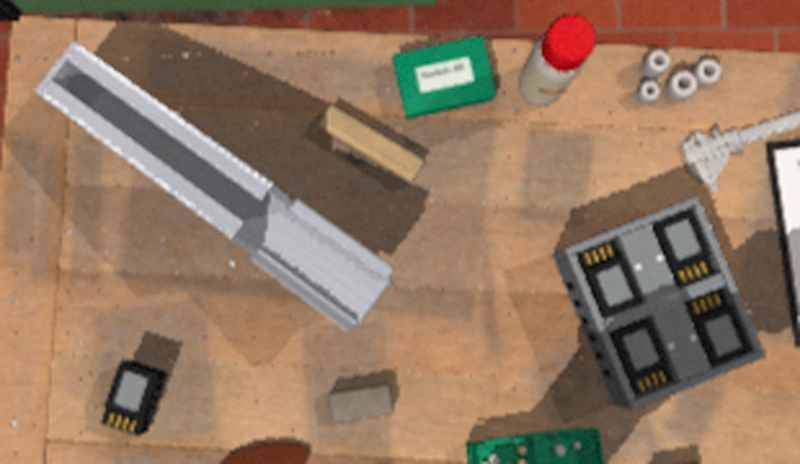

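View pics/scc.png

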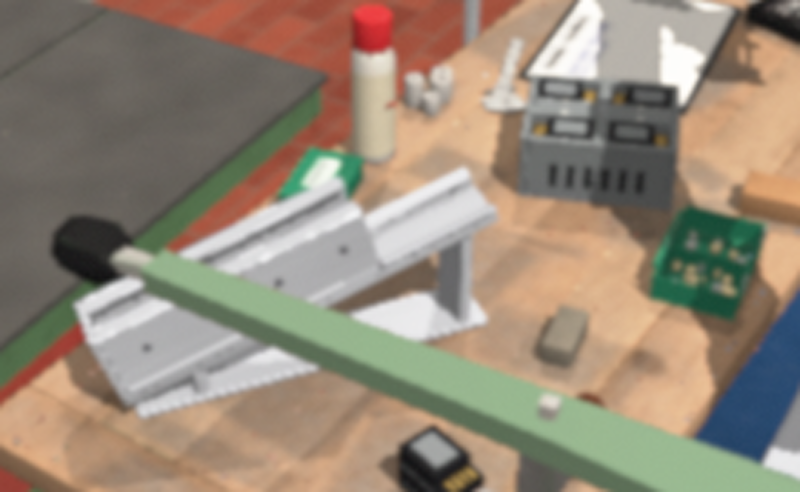

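Four packs are latched in the dock, with fronts alternating. The loose pack is at crop (135,395), and the rail's load end is at about (325,270), running downhill to the upper left. Next: rough positions.

```bash
cat > h.py <<'E'
from cell import env
import cv2,numpy as np
from scipy.spatial.transform import Rotation as R
def ray(c,uv,z):
    d=np.array([(uv[0]-c["cx"])/c["fx"],(uv[1]-c["cy"])/c["fy"],1.]);T=np.array(c["extrinsics"])
    d=T[:3,:3]@d;o=T[:3,3];return o+d*(z-o[2])/d[2]
def proj(c,P):
    T=np.linalg.inv(np.array(c["extrinsics"]));p=np.atleast_2d(P)@T[:3,:3].T+T[:3,3]
    return np.c_[c["fx"]*p[:,0]/p[:,2]+c["cx"],c["fy"]*p[:,1]/p[:,2]+c["cy"]]
def go(pos,rpy):
    """shift in tool axes mm and rotvec in tool axes to reach pose"""
    o=env.get_obs();A=R.from_euler('xyz',o["tool_rot"],degrees=True);B=R.from_euler('xyz',rpy,degrees=True)
    return np.round(A.inv().apply(np.array(pos)-o["tool_pos"])*1000,1),np.round((A.inv()*B).as_rotvec(),3)
E
python3 - <<'E'
from h import *
t=env.get_calibration("top");s=env.get_calibration("scene")
tc=lambda x,y:(x/2.58+180,y/2.58+110)
for n,z,pts in[("dock",.082,[(558,252),(697,200),(763,352),(628,405)]),("pe top",.054,[(127,362),(163,372)]),("pe front step",.042,[(107,422),(140,432)]),
 ("whet",.027,[(362,400)]),("blank",.027,[(372,142)])]:
    for p in pts:print(n,np.round(ray(t,tc(*p),z),3))
# rail fit: floor origin p, yaw
from scipy.optimize import least_squares
sc=lambda x,y:(x*260/800+190,y*160/492+130)
H=.083;W=.033
obs=[(t,tc(75,43),(0,-W,H)),(t,tc(38,93),(0,W,H)),(t,tc(272,187),(-.27,-W,H)),(t,tc(232,238),(-.27,W,H)),
 (s,sc(340,183),(-.27,-W,H)),(s,sc(78,298),(0,-W,H)),(s,sc(95,340),(0,W,H)),(s,sc(365,212),(-.27,W,H))]
def pose(v):
    return R.from_euler('ZY',[v[3],.28]).as_matrix(),v[:3]
def f(v,o=obs):
    M,p=pose(v);return np.concatenate([proj(c,p+M@np.array(q))[0]-np.array(uv) for c,uv,q in o])
for o in(obs,obs[:4]):
    r=least_squares(lambda v:f(v,o),[.7,.3,.02,.9],loss='soft_l1')
    M,p=pose(r.x);print(np.round(r.x,4),np.degrees(r.x[3]),np.round(r.fun,1).tolist());print("load",p+M@[-.332,0,0])
E
```

```text
dock [ 0.533 -0.221  0.082]
dock [ 0.584 -0.367  0.082]
dock [ 0.426 -0.427  0.082]
dock [ 0.375 -0.287  0.082]
pe top [0.428 0.231 0.054]
pe top [0.417 0.193 0.054]
pe front step [0.365 0.256 0.042]
pe front step [0.353 0.22  0.042]
whet [ 0.382 -0.015  0.027]
blank [ 0.661 -0.032  0.027]
[0.7167 0.2711 0.0258 0.9021] 51.688021027390505 [1.4, 0.2, 0.3, 0.3, -0.4, -0.9, -1.4, 0.7, -0.8, -2.5, 1.2, 0.0, 0.4, 0.3, -1.2, 0.2]
load [0.51893244 0.02076305 0.117538  ]
[0.7144 0.2694 0.0368 0.911 ] 52.193851850782956 [0.7, -0.1, -0.3, 0.4, 0.3, -1.4, -0.7, 0.7]
load [0.51882916 0.01732803 0.12852   ]
```

View pics/scene0.png

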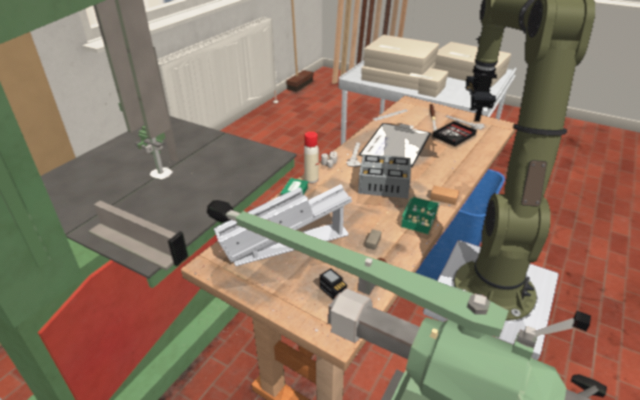

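The load point is near (0.519,0.019,z≈0.12) with yaw ≈52°. The dock centre is near (0.48,-0.326) with yaw ≈22°. Pack e is near (0.39,0.225). I'll move above the dock and look with the wrist camera.

```bash
python3 - <<'E'
from h import *
print(go([.48,-.326,.33],[180,0,22]))
c=env.get_calibration("wrist");o=env.get_obs();A=R.from_euler('xyz',o["tool_rot"],degrees=True)
T=np.array(c["extrinsics"]);print("cam in tool",A.inv().apply(T[:3,3]-o["tool_pos"]),(A.inv()*R.from_matrix(T[:3,:3])).as_matrix().round(3).tolist(),c["fx"])
E
```

```text
(array([ 310.9, -160.1, -107.4]), array([0.   , 0.   , 0.025]))
cam in tool [ 0.07603109 -0.00028711 -0.16173087] [[-0.0, -0.961, -0.277], [1.0, -0.0, -0.001], [0.001, -0.277, 0.961]] 329.3981726190237
```

Emit:
send_rows:
  plan:
    - [87, 0, 0, -50, 0, 0, 0]
    - [87, 40, -20, -50, 0, 0, 0]
    - [87, 40, -20, -10, 0, 0, 0]
    - [87, 40, -20, 0, 0, 0, 0.025]
    - [87, 40, -20, 0, 0, 0, 0]
    - [87, 40, -20, 0, 0, 0, 0]
    - [87, 40, -20, 0, 0, 0, 0]
    - [87, 40, -20, 0, 0, 0, 0]
    - [87, 40, -20, 0, 0, 0, 0]
    - [87, 25, 0, 0, 0, 0, 0]
    - [87, 0, 0, 0, 0, 0, 0]
    - [87, 0, 0, 0, 0, 0, 0]

```text
time_s: 1.8
tool_pos: [0.5084, -0.3255, 0.3196]
tool_rot: [180.0, 0.0, 22.0]
force: [0.0, -0.8, 0.3]
grip_width: 0.087
```

```bash
cat > look.py <<'E'
from h import *
import sys
n=sys.argv[1];o=env.get_obs();c=env.get_calibration("wrist");im=env.read_camera("wrist")
cv2.imwrite(f"pics/{n}.png",im[:,:,::-1]);np.save(f"pics/{n}.npy",{k:c[k] for k in c},allow_pickle=True)
print(o["time_s"],o["tool_pos"].round(4),o["tool_rot"].round(2),o["force"].round(1))
for q in sys.argv[2:]:
    for r in env.regions_of("wrist",q):
        m=r["region"].astype(np.uint8);cn=max(cv2.findContours(m,0,2)[0],key=cv2.contourArea)
        print(q,round(r["confidence"],2),np.round(r["rect"],0),cv2.boxPoints(cv2.minAreaRect(cn)).round(1).tolist())
E
python3 look.py w1 bay1_rim pack_a_centre
```

```text
1.8 [ 0.5084 -0.3255  0.3196] [1.800e+02 5.000e-02 2.203e+01] [ 0.  -0.8  0.3]
bay1_rim 0.73 [257. 117. 385. 257.] [[252.8000030517578, 253.0], [256.1000061035156, 112.0999984741211], [381.20001220703125, 115.0], [377.8999938964844, 255.89999389648438]]
pack_a_centre 0.95 [333. 197. 369. 247.] [[331.0, 195.0], [367.0, 195.0], [367.0, 248.0], [331.0, 248.0]]
```

View pics/w1.png

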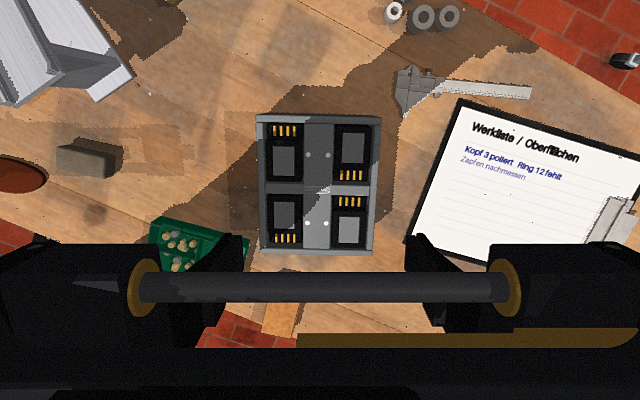

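```bash
python3 - <<'E'
import cv2
a=cv2.imread("pics/w1.png")[105:265,240:400];cv2.imwrite("pics/w1c.png",cv2.resize(a,(600,600),interpolation=cv2.INTER_CUBIC))
E
```

```text
(no output)
```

View pics/w1c.png

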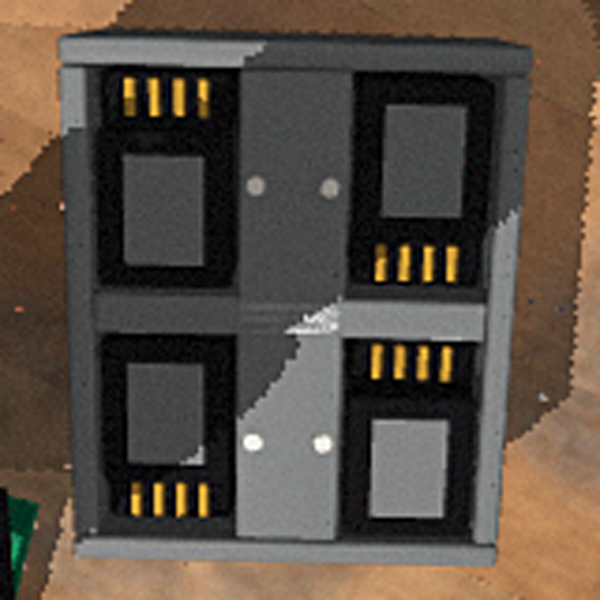

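```bash
python3 - <<'E'
from h import *
from scipy.optimize import least_squares
c=np.load("pics/w1.npy",allow_pickle=True).item()
P=[(60,38,90,75),(531,48,90,-75),(77,557,-90,75),(496,562,-90,-75),(240,70,81,18),(351,72,81,-18),(236,537,-81,18),(337,540,-81,-18),(95,290,7,66),(97,335,-7,66),(487,300,7,-66),(482,340,-7,-66)]
P=np.array(P,float);uv=P[:,:2]/3.75+[240-.37,105-.37]
def w(v):
    cs,s=np.cos(v[2]),np.sin(v[2]);q=P[:,2:]/1000
    return np.c_[v[0]+cs*q[:,0]-s*q[:,1],v[1]+s*q[:,0]+cs*q[:,1],np.full(len(q),v[3])]
for fz in(1,0):
    g=lambda v:(proj(c,w(v if fz else [*v[:3],.082]))-uv).ravel()
    r=least_squares(g,[.48,-.326,.38,.082],loss='soft_l1');v=r.x;print(v.round(4),np.degrees(v[2]),np.abs(g(v)).max().round(2))
for a in(1,-1):
    for b in(1,-1):
        cs,s=np.cos(v[2]),np.sin(v[2]);print("bay",a,b,(v[0]+cs*.044*a-s*.042*b).round(4),(v[1]+s*.044*a+cs*.042*b).round(4))
E
```

```text
[ 0.4796 -0.3276  0.3628  0.0762] 20.78477811708101 0.67
[ 0.4808 -0.3273  0.3624  0.082 ] 20.763025576111634 1.65
bay 1 1 0.5071 -0.2724
bay 1 -1 0.5369 -0.351
bay -1 1 0.4248 -0.3036
bay -1 -1 0.4546 -0.3822
```

```bash
python3 - <<'E'
from h import *
print(go([.5045,-.2734,.11],[180,0,20.8]))
E
```

```text
(array([ 17.6, -50.9, 209.8]), array([0.001, 0.001, 0.018]))
```

Emit:
send_rows:
  plan:
    - [0, 9, -25, 30, 0, 0, 0.02]
    - [0, 8.6, -25.9, 40, 0, 0, 0]
    - [0, 0, 0, 40, 0, 0, 0]
    - [0, 0, 0, 40, 0, 0, 0]
    - [0, 0, 0, 40, 0, 0, 0]
    - [0, 0, 0, 15, 0, 0, 0]
    - [0, 0, 0, 0, 0, 0, 0]
    - [0, 0, 0, 0, 0, 0, 0]
  grip_force: 25

```text
time_s: 2.75
tool_pos: [0.5071, -0.2727, 0.1166]
tool_rot: [179.9, -0.1, 20.8]
force: [0.6, -0.2, -0.6]
grip_width: 0.0313
```

```bash
python3 - <<'E'
from h import *
print(go([.5045,-.2734,.073],[180,0,20.8]),env.get_obs()["force"])
E
```

```text
(array([-2.7, -0.3, 43.6]), array([ 0.002, -0.001, -0.   ])) [ 0.59941074 -0.21340297 -0.60873575]
```

Emit:
send_rows:
  plan:
    - [0, -2.7, 0, 10, 0, 0, 0]
    - [0, 0, 0, 10, 0, 0, 0]
    - [0, 0, 0, 8, 0, 0, 0]
    - [0, 0, 0, 5, 0, 0, 0]
    - [0, 0, 0, 5, 0, 0, 0]
    - [0, 0, 0, 5, 0, 0, 0]
    - [0, 0, 0, 1, 0, 0, 0]
    - [0, 0, 0, 0, 0, 0, 0]

```text
time_s: 3.55
tool_pos: [0.5041, -0.2731, 0.0724]
tool_rot: [179.9, -0.0, 20.8]
force: [-3.1, 1.3, 9.0]
grip_width: 0.0007
```

Emit:
send_rows:
  plan:
    - [0, 0, 0, -35, 0, 0, 0]
    - [64, 0, 0, -45, 0, 0, 0]
    - [64, 3, -1, -5, 0, 0, 0]
    - [64, 0, 0, 0, 0, 0, 0]
    - [64, 0, 0, 0, 0, 0, 0]
    - [64, 0, 0, 0, 0, 0, 0]
    - [64, 0, 0, 0, 0, 0, 0]
    - [64, 0, 0, 0, 0, 0, 0]
    - [64, 0, 0, 0, 0, 0, 0]
    - [64, 0, 0, 0, 0, 0, 0]

```text
time_s: 4.55
tool_pos: [0.5061, -0.2706, 0.1556]
tool_rot: [-180.0, 0.0, 20.8]
force: [-0.2, 0.3, -0.7]
grip_width: 0.0609
```

```bash
python3 look.py w2 pack_a_centre; python3 - <<'E'
from h import *
print(go([.5071,-.2724,.092],[180,0,20.8]),env.get_obs()["grip_width"])
E
```

```text
4.55 [ 0.5061 -0.2706  0.1556] [-1.7999e+02  1.0000e-02  2.0840e+01] [-0.2  0.3 -0.7]
pack_a_centre 0.63 [398. 271. 440. 332.] [[397.0, 332.0], [397.0, 323.0], [411.0, 323.0], [411.0, 332.0]]
pack_a_centre 0.39 [299. 305. 355. 334.] [[299.3999938964844, 331.8999938964844], [300.1000061035156, 302.20001220703125], [352.5, 303.5], [351.79998779296875, 333.1000061035156]]
(array([ 0.2,  2. , 63.8]), array([0.   , 0.   , 0.001])) 0.0632966801319125
```

View pics/w2.png

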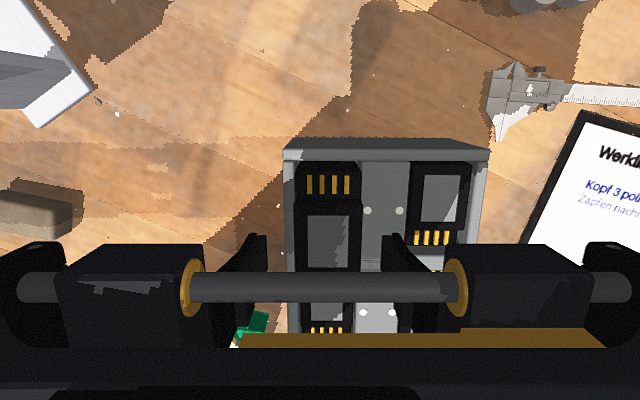

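The top-left pack has risen: it is wider in the picture and sits between the fingers. I'll grip and lift it.

Emit:
send_rows:
  plan:
    - [64, 0, 2, 25, 0, 0, 0]
    - [64, 0, 0, 25, 0, 0, 0]
    - [64, 0, 0, 14, 0, 0, 0]
    - [40, 0, 0, 0, 0, 0, 0]
    - [38, 0, 0, 0, 0, 0, 0]
    - [38, 0, 0, 0, 0, 0, 0]
    - [38, 0, 0, 0, 0, 0, 0]
    - [38, 0, 0, 0, 0, 0, 0]
    - [38, 0, 0, -20, 0, 0, 0]
    - [38, 0, 0, -35, 0, 0, 0]
    - [38, 0, 0, -35, 0, 0, 0]
    - [38, 0, 0, -35, 0, 0, 0]

```text
time_s: 5.85
tool_pos: [0.5065, -0.2722, 0.2179]
tool_rot: [-180.0, 0.0, 20.9]
force: [-0.3, -1.4, -2.2]
grip_width: 0.0435
```

```bash
python3 - <<'E'
from h import *
# view pose for rail: camera should see the load end; also place-hover pose
n=R.from_euler('ZYX',[52,np.degrees(.28),180],degrees=True).as_euler('xyz',degrees=True);print("tilt rpy",n)
print(go([.50,0.0,.28],[180,0,52]), env.get_obs()["grip_width"])
E
```

```text
tilt rpy [180.          16.04281826  52.        ]
(array([  90.8, -256.7,  -62. ]), array([-0.001,  0.   , -0.544])) 0.043545914783921794
```

Emit:
send_rows:
  plan:
    - [38, 15, -43, -20, 0, 0, 0]
    - [38, 15, -43, -20, 0, 0, 0]
    - [38, 15, -43, -22, 0, 0, 0]
    - [38, 15, -43, 0, 0, 0, 0]
    - [38, 15, -43, 0, 0, 0, 0]
    - [38, 15, -43, 0, 0, 0, 0]
    - [38, 0, 0, 0, 0, 0, -0.14]
    - [38, 0, 0, 0, 0, 0, -0.14]
    - [38, 0, 0, 0, 0, 0, -0.14]
    - [38, 0, 0, 0, 0, 0, -0.125]
    - [38, 0, 0, 0, 0, 0, 0]
    - [38, 0, 0, 0, 0, 0, 0]

```text
time_s: 7.05
tool_pos: [0.4991, 0.0002, 0.2785]
tool_rot: [180.0, 0.0, 51.9]
force: [-0.2, -0.1, -1.1]
grip_width: 0.0442
```

```bash
python3 look.py w3 rail_load; python3 - <<'E'
import cv2
a=cv2.imread("pics/w3.png");cv2.imwrite("pics/w3b.png",cv2.resize(a[:300],(800,375),interpolation=cv2.INTER_CUBIC))
E
```

```text
7.05 [4.991e-01 2.000e-04 2.785e-01] [1.80e+02 2.00e-02 5.19e+01] [-0.2 -0.1 -1.1]
rail_load 0.68 [285.   2. 377. 218.] [[284.0, 0.0], [378.0, 0.0], [378.0, 201.0], [284.0, 201.0]]
```

View pics/w3b.png

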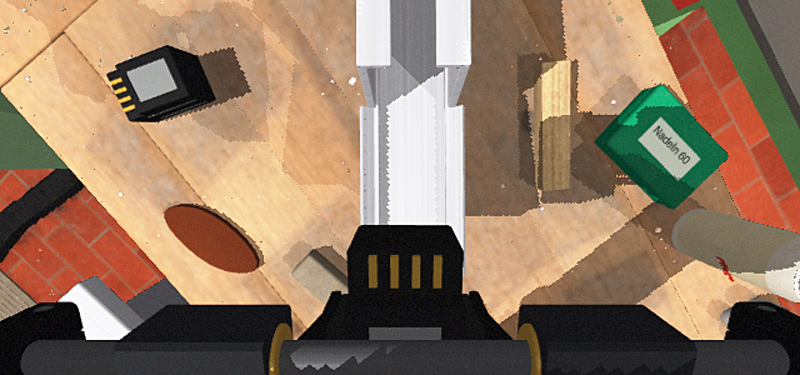

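```bash
python3 - <<'E'
from h import *
from scipy.optimize import least_squares
w=np.load("pics/w3.npy",allow_pickle=True).item();t=env.get_calibration("top");s=env.get_calibration("scene")
tc=lambda x,y:(x/2.58+180,y/2.58+110);sc=lambda x,y:(x*260/800+190,y*160/492+130);wc=lambda x,y:(x/1.25,y/1.25)
H=.083;W=.033
ow=[(w,wc(357,67),(-.27,W,H)),(w,wc(470,67),(-.27,-W,H))]
# edge direction points: u only at row 0
eu=[(w,357/1.25,0,W),(w,470/1.25,0,-W)]
obs=[(t,tc(75,43),(0,-W,H)),(t,tc(38,93),(0,W,H)),(t,tc(272,187),(-.27,-W,H)),(t,tc(232,238),(-.27,W,H)),
 (s,sc(340,183),(-.27,-W,H)),(s,sc(78,298),(0,-W,H)),(s,sc(95,340),(0,W,H)),(s,sc(365,212),(-.27,W,H))]
def f(v,o):
    M=R.from_euler('ZY',[v[3],.28]).as_matrix();p=v[:3]
    r=[x for c,uv,q in o for x in (proj(c,p+M@np.array(q))[0]-np.array(uv))]
    a=np.array([p+M@np.array([-.21,W,H]),p+M@np.array([-.21,-W,H]),p+M@np.array([-.27,.025,.01]),p+M@np.array([-.27,-.025,.01]) ])
    q=proj(w,a)[:,0]-np.array([357,470,380,444])/1.25
    return np.array(r+list(q))
for o in(ow,ow+obs):
    r=least_squares(lambda v:f(v,o),[.715,.27,.03,.9],loss='soft_l1');v=r.x
    M=R.from_euler('ZY',[v[3],.28]).as_matrix()
    print(v.round(4),np.degrees(v[3]),r.fun.round(1).tolist(),"load",(v[:3]+M@[-.332,0,0]).round(4))
    T=v[:3]+M@[-.332,0,.025];U=v[:3]+M@[-.338,0,.065];print("TCP place",T.round(4),"hover",U.round(4),go(U,[180,16.04,np.degrees(v[3])]))
E
```

```text
[0.7177 0.2715 0.0246 0.9073] 51.98349040077451 [0.3, 0.1, 0.0, -0.1, 0.1, -0.1, -0.9, 0.3] load [0.5212 0.0202 0.1163]
TCP place [0.5255 0.0256 0.1404] hover [0.5287 0.0298 0.1805] (array([41.6,  5. , 98. ]), array([-0.   , -0.28 , -0.001]))
[0.7175 0.2715 0.0251 0.9076] 52.00115245067352 [0.1, 0.2, 0.0, 0.0, 1.2, -0.1, 0.3, 0.2, -0.3, -1.7, -1.1, 0.1, -1.3, -2.5, 0.8, 0.2, 0.3, 0.5, -1.6, 0.1, -0.0, -0.1, -1.0, 0.3] load [0.5211 0.0201 0.1168]
TCP place [0.5253 0.0255 0.1409] hover [0.5286 0.0297 0.181 ] (array([41.4,  5. , 97.5]), array([-0.   , -0.28 , -0.001]))
```

Emit:
send_rows:
  plan:
    - [38, 21, 5, 15, 0, 0, 0]
    - [38, 20, 0, 15, 0, -0.14, 0]
    - [38, 0, 0, 0, 0, -0.14, 0]
    - [38, 0, 0, 30, 0, 0, 0]
    - [38, 0, 0, 30, 0, 0, 0]
    - [38, 0, 0, 0, 0, 0, 0]
    - [38, 0, 0, 0, 0, 0, 0]

```text
time_s: 7.85
tool_pos: [0.5183, 0.0161, 0.1913]
tool_rot: [180.0, 16.0, 52.0]
force: [-0.7, 0.2, -0.7]
grip_width: 0.0438
```

```bash
cat >> h.py <<'E'
PL=np.array([.5254,.0255,.1406]);PR=[180,16.04,52]
E
python3 - <<'E'
from h import *
print(go(PL,PR),env.get_obs()["force"])
E
```

```text
(array([25.3, -0.2, 45.5]), array([-0.,  0., -0.])) [-0.71669291  0.17108805 -0.69008017]
```

Emit:
send_rows:
  plan:
    - [38, 23, 0, 15, 0, 0, 0]
    - [38, 0, 0, 15, 0, 0, 0]
    - [38, 0, 0, 8, 0, 0, 0]
    - [38, 0, 0, 4, 0, 0, 0]
    - [38, 0, 0, 2, 0, 0, 0]
    - [38, 0, 0, 0, 0, 0, 0]

```text
time_s: 8.45
tool_pos: [0.5258, 0.0251, 0.1471]
tool_rot: [179.8, 15.9, 52.0]
force: [-1.9, 2.9, 15.0]
grip_width: 0.044
```

Emit:
send_rows:
  plan:
    - [38, 0, -2, -2, 0, 0, 0]
    - [38, 0, 0, 1, 0, 0, 0]
    - [38, 0, 0, 0, 0, 0, 0]

```text
time_s: 8.75
tool_pos: [0.5247, 0.0259, 0.1472]
tool_rot: [179.7, 15.9, 52.0]
force: [0.3, 1.5, 13.0]
grip_width: 0.0434
```

```bash
python3 look.py w4; python3 - <<'E'
import cv2
a=cv2.imread("pics/w4.png");cv2.imwrite("pics/w4b.png",cv2.resize(a[100:340,160:480],(800,600),interpolation=cv2.INTER_CUBIC))
E
```

```text
8.75 [0.5247 0.0259 0.1472] [179.72  15.89  51.96] [ 0.3  1.5 13. ]
```

View pics/w4b.png

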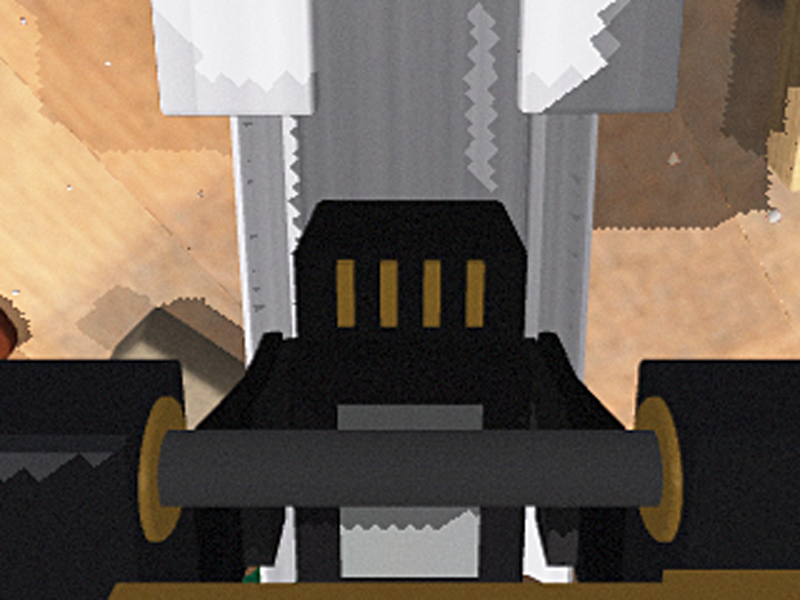

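Emit:
send_rows:
  plan:
    - [38, 0, 1, -1, 0, 0, 0]
    - [50, 0, 0, 0, 0, 0, 0]
    - [62, 0, 0, 0, 0, 0, 0]
    - [62, 0, 0, 0, 0, 0, 0]
    - [62, 0, 0, 0, 0, 0, 0]
    - [62, 0, 0, 0, 0, 0, 0]
    - [62, 0, 0, 0, 0, 0, 0]

```text
time_s: 9.5
tool_pos: [0.5238, 0.0252, 0.144]
tool_rot: [-180.0, 16.1, 52.1]
force: [-0.5, -0.6, 0.2]
grip_width: 0.0614
```

```bash
python3 look.py w5 pack_a_centre; python3 - <<'E'
from h import *
o=env.get_obs();print(o["force"],o["grip_width"])
t=env.read_camera("top");cv2.imwrite("pics/t5.png",t[:,:,::-1])
for r in env.regions_of("top","pack_a_centre"):print(r["confidence"],r["rect"])
a=cv2.imread("pics/w5.png")[60:300,160:480];b=t[110:290,180:420,::-1]
cv2.imwrite("pics/m5.png",np.hstack([cv2.resize(a,(400,300)),cv2.resize(b,(400,300))]))
E
```

```text
9.5 [0.5238 0.0252 0.144 ] [-179.99   16.06   52.07] [-0.5 -0.6  0.2]
[-0.18485298 -0.6168737   1.02526614] 0.06192408982826818
0.84 [445.9, 221.1, 471.6, 251.2]
```

View pics/m5.png

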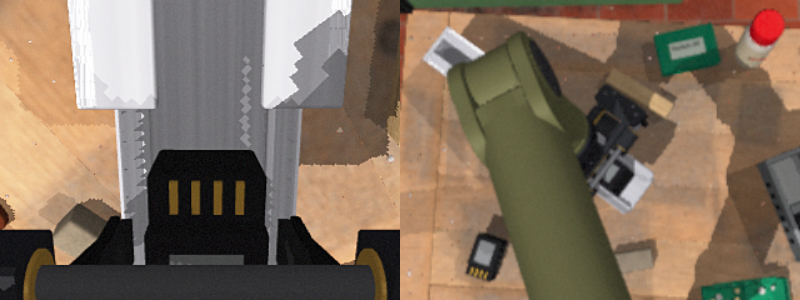

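Emit:
send_rows:
  plan:
    - [70, 0, 0, 0, 0, 0, 0]
    - [70, 0, 0, 0, 0, 0, 0]
    - [70, 0, 0, 0, 0, 0, 0]
    - [70, 0, 0, 0, 0, 0, 0]
    - [70, 0, 0, -15, 0, 0, 0]
    - [70, 0, 0, -25, 0, 0, 0]
    - [70, -30, 0, -30, 0, 0, 0]
    - [70, -30, 0, -30, 0, 0, 0]
    - [70, -20, 0, 0, 0, 0, 0]
    - [70, 0, 0, 0, 0, 0, 0]

```text
time_s: 10.7
tool_pos: [0.4939, -0.0153, 0.2655]
tool_rot: [179.7, 16.0, 51.8]
force: [-0.9, -1.1, 0.0]
grip_width: 0.0699
```

```bash
python3 look.py w6 pack_a_centre; python3 - <<'E'
import cv2
a=cv2.imread("pics/w6.png");cv2.imwrite("pics/w6b.png",cv2.resize(a[0:240,160:480],(800,600),interpolation=cv2.INTER_CUBIC))
E
```

```text
10.7 [ 0.4939 -0.0153  0.2655] [179.7   15.98  51.8 ] [-0.9 -1.1  0. ]
pack_a_centre 0.35 [372. 206. 506. 337.] [[404.0, 235.89999389648438], [447.79998779296875, 189.6999969482422], [502.5, 241.5], [458.70001220703125, 287.70001220703125]]
pack_a_centre 0.26 [220. 133. 278. 189.] [[219.10000610351562, 157.10000610351562], [238.10000610351562, 133.3000030517578], [281.6000061035156, 168.0], [262.5, 191.8000030517578]]
```

View pics/w6b.png

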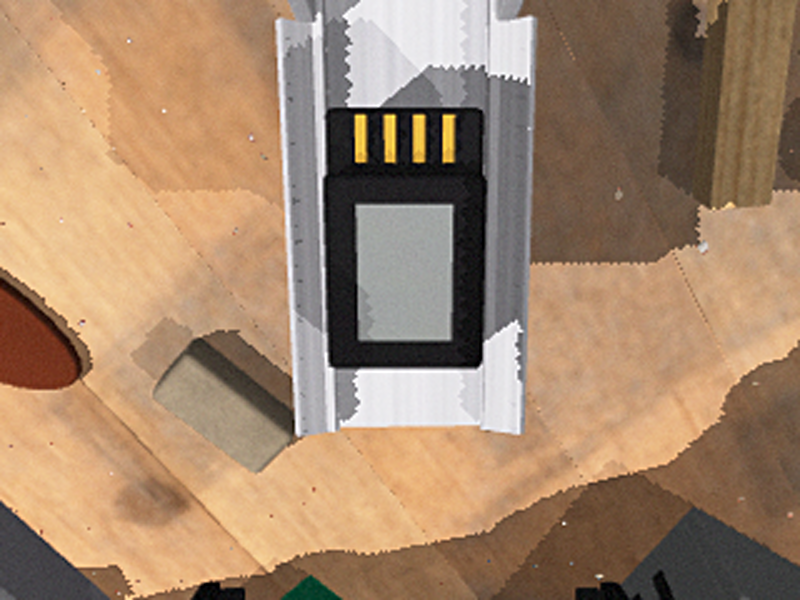

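```bash
python3 - <<'E'
from h import *
from scipy.optimize import least_squares
c=np.load("pics/w6.npy",allow_pickle=True).item()
P=np.array([(324,176,17,22,27),(487,177,17,-22,27),(330,366,-35,22,27),(483,366,-35,-22,27),(330,108,35,22,15),(483,108,35,-22,15)],float)
uv=P[:,:2]/2.5+[160-.3,-.3];X=P[:,2:]/1000
M0=R.from_euler('ZY',[np.radians(52),.28]);p0=np.array([.7176,.2715,.0249])
def g(v):return (proj(c,p0+M0.apply(v[:3]+R.from_rotvec(v[3:]).apply(X)))-uv).ravel()
r=least_squares(g,[-.332,0,.027,0,0,0]);print("pack in rail",r.x.round(4),g(r.x).round(1))
# rail features: end of rail corners at z=16? measured width
for q in [(-.395,.025,.0),(-.395,-.025,.0),(-.395,.025,.01),(-.395,-.025,.01),(-.395,0.035,.016),(-.395,-.035,.016),(-.27,.025,.01),(-.27,-.025,.01)]:
    print(q,((proj(c,p0+M0.apply(q))-[159.7,-.3])*2.5).round(0))
E
```

```text
pack in rail [-3.327e-01  2.000e-04  2.470e-02 -1.330e-02 -5.160e-02 -3.500e-03] [ 0.5 -0.1 -0.2 -0.5  0.5  0.  -0.7  0.1 -1.   0.3  0.9  0.2]
(-0.395, 0.025, 0.0) [[339. 422.]]
(-0.395, -0.025, 0.0) [[478. 422.]]
(-0.395, 0.025, 0.01) [[337. 428.]]
(-0.395, -0.025, 0.01) [[480. 427.]]
(-0.395, 0.035, 0.016) [[306. 431.]]
(-0.395, -0.035, 0.016) [[511. 430.]]
(-0.27, 0.025, 0.01) [[325.  26.]]
(-0.27, -0.025, 0.01) [[488.  25.]]
```

```bash
cat >> h.py <<'E'
M0=R.from_euler('ZY',[np.radians(52),.28]);P0=np.array([.7176,.2715,.0249])
def inrail():
    return (M0.inv().apply(env.get_obs()["tool_pos"]-P0)*1000).round(1)
E
python3 -c "
from h import *
print(inrail(), go(PL,PR))"
```

```text
[-413.8    1.   128.7] (array([ 81.8,   1. , 103.8]), array([ 0.001, -0.001,  0.001]))
```

Emit:
send_rows:
  plan:
    - [0, 0, 1, 0, 0, 0, 0]
    - [0, 0, 0, 0, 0, 0, 0]
    - [0, 0, 0, 0, 0, 0, 0]
    - [0, 5, 0, 0, 0, 0, 0]
    - [0, 5, 0, 30, 0, 0, 0]
    - [0, 0, 0, 30, 0, 0, 0]
    - [0, 0, 0, 30, 0, 0, 0]
    - [0, 0, 0, 11, 0, 0, 0]
    - [0, 10, 0, 0, 0, 0, 0]
    - [0, 10, 0, 0, 0, 0, 0]

```text
time_s: 11.8
tool_pos: [0.4964, -0.0124, 0.1579]
tool_rot: [179.9, 15.9, 52.0]
force: [1.1, 0.2, -0.5]
grip_width: 0.0023
```

Emit:
send_rows:
  plan:
    - [0, 10, 0, 0, 0, 0, 0]
    - [0, 15, 0, 0, 0, 0, 0]
    - [0, 20, 0, 0, 0, 0, 0]
    - [0, 20, 0, 0, 0, 0, 0]
    - [0, 15, 0, 0, 0, 0, 0]
    - [0, 0, 0, 0, 0, 0, 0]
    - [0, 0, 0, 0, 0, 0, 0]

```text
time_s: 12.5
tool_pos: [0.5423, 0.0475, 0.1348]
tool_rot: [-180.0, 16.1, 52.1]
force: [0.4, -0.3, -0.2]
grip_width: 0.0004
```

```bash
python3 look.py w7; python3 - <<'E'
from h import *
print(inrail())
a=cv2.imread("pics/w7.png");cv2.imwrite("pics/w7b.png",cv2.resize(a[0:300,160:480],(640,600),interpolation=cv2.INTER_CUBIC))
E
```

```text
12.5 [0.5423 0.0475 0.1348] [-179.97   16.07   52.13] [ 0.4 -0.3 -0.2]
[-3.044e+02 -1.000e-01  2.710e+01]
```

View pics/w7b.png

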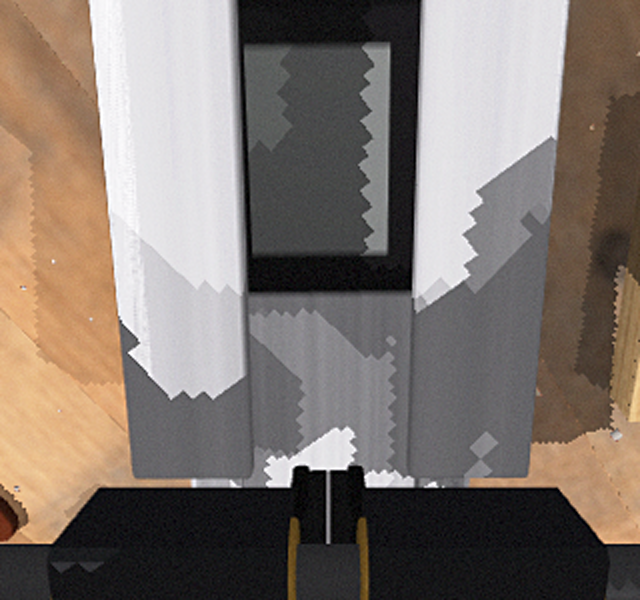

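```bash
cat > edge.py <<'E'
from h import *
for i in range(3):
    c=env.get_calibration("wrist");im=env.read_camera("wrist")[:,:,::-1].mean(2)
    r=im[:240,312:335].mean(1);k=np.where(r[:225]<45)[0];e=k.max() if len(k) else None
    print(env.get_obs()["time_s"],"dark rear row",e, M0.inv().apply(ray_rail(c,(324,e),.054)-P0).round(4) if e else "")
E
cat >> h.py <<'E'
def ray_rail(c,uv,h):
    d=np.array([(uv[0]-c["cx"])/c["fx"],(uv[1]-c["cy"])/c["fy"],1.]);T=np.array(c["extrinsics"])
    d=T[:3,:3]@d;o=T[:3,3];n=M0.apply([0,0,1]);return o+d*((P0+n*h-o)@n)/(d@n)
E
python3 edge.py
```

```text
12.6 dark rear row 117 [-2.329e-01  2.000e-04  5.400e-02]
12.65 dark rear row 93 [-0.2241 -0.      0.054 ]
12.7 dark rear row 72 [-2.166e-01 -2.000e-04  5.400e-02]
```

Emit:
send_rows:
  plan:
    - [0, 0, 0, -40, 0, 0, 0]
    - [0, -20, 0, -50, 0, 0, 0]
    - [0, -30, 0, -20, 0, 0.14, 0]
    - [0, -40, 0, 0, 0, 0.14, 0]
    - [0, -40, 0, 0, 0, 0, 0.14]
    - [0, -30, 30, 0, 0, 0, 0.14]
    - [0, -30, 30, 0, 0, 0, 0.14]
    - [0, 0, 40, 0, 0, 0, 0.125]
    - [0, 0, 40, 0, 0, 0, 0]
    - [0, 0, 40, 0, 0, 0, 0]
    - [0, 0, 40, 0, 0, 0, 0]
    - [0, 0, 0, 0, 0, 0, 0]

```text
time_s: 13.9
tool_pos: [0.5356, -0.2684, 0.2551]
tool_rot: [179.9, 0.1, 20.3]
force: [-0.6, -0.1, -0.4]
grip_width: 0.0008
```

```bash
cat > to.py <<'E'
from h import *
import sys
a=list(map(float,sys.argv[1:]));s=go(a[:3],[180,0,a[3]] if len(a)<5 else [180,a[4],a[3]]);print(s,env.get_obs()["tool_pos"].round(4),env.get_obs()["tool_rot"].round(1),env.get_obs()["grip_width"].round(4))
E
python3 to.py .452 -.3831 .11 20.8
```

```text
Traceback (most recent call last):
  File "to.py", line 3, in <module>
    a=list(map(float,sys.argv[1:]));s=go(a[:3],[180,0,a[3]] if len(a)<5 else [180,a[4],a[3]]);print(s,env.get_obs()["tool_pos"].round(4),env.get_obs()["tool_rot"].round(1),env.get_obs()["grip_width"].round(4))
                                                                                                                                                                            ^^^^^^^^^^^^^^^^^^^^^^^^^^^^^^^^^
AttributeError: 'float' object has no attribute 'round'
```

```bash
sed -i 's/env.get_obs()\["grip_width"\].round(4)/env.get_obs()["grip_width"]/' to.py; python3 to.py .452 -.3831 .11 20.8
```

```text
(array([-118. ,   78.3,  145.5]), array([ 0.002,  0.002, -0.008])) [ 0.5356 -0.2684  0.2551] [1.799e+02 1.000e-01 2.030e+01] 0.0007580710014523067
```

Emit:
send_rows:
  plan:
    - [0, -40, 26, 20, 0, 0, -0.008]
    - [0, -40, 26, 20, 0, 0, 0]
    - [0, -38, 26, 20, 0, 0, 0]
    - [0, 0, 0, 30, 0, 0, 0]
    - [0, 0, 0, 30, 0, 0, 0]
    - [0, 0, 0, 20, 0, 0, 0]
    - [0, 0, 0, 10, 0, 0, 0]
    - [0, 0, 0, 10, 0, 0, 0]
    - [0, 0, 0, 6, 0, 0, 0]
    - [0, 0, 0, 6, 0, 0, 0]
    - [0, 0, 0, 0, 0, 0, 0]

```text
time_s: 15.0
tool_pos: [0.4568, -0.3735, 0.0854]
tool_rot: [-180.0, 0.0, 21.3]
force: [-0.8, -0.2, 0.6]
grip_width: 0.0002
```

```bash
python3 to.py .452 -.3831 .0725 20.8
```

```text
(array([-8. ,  7.2, 12.9]), array([-0.   ,  0.   ,  0.009])) [ 0.4568 -0.3735  0.0854] [-180.     0.    21.3] 0.00016213560690851627
```

Emit:
send_rows:
  plan:
    - [0, -4, 4, -3, 0, 0, 0.009]
    - [0, -4, 3.2, 0, 0, 0, 0]
    - [0, 0, 0, 6, 0, 0, 0]
    - [0, 0, 0, 5, 0, 0, 0]
    - [0, 0, 0, 5, 0, 0, 0]
    - [0, 0, 0, 0.5, 0, 0, 0]
    - [0, 0, 0, 0, 0, 0, 0]

```text
time_s: 15.7
tool_pos: [0.452, -0.3846, 0.0727]
tool_rot: [179.9, 0.0, 20.8]
force: [-0.3, -1.9, 5.4]
grip_width: 0.0002
```

Emit:
send_rows:
  plan:
    - [0, 0, 0, -35, 0, 0, 0]
    - [64, 0, 0, -35, 0, 0, 0]
    - [64, 3, 0, -5, 0, 0, 0]
    - [64, 0, 0, 0, 0, 0, 0]
    - [64, 0, 0, 0, 0, 0, 0]
    - [64, 0, 0, 0, 0, 0, 0]
    - [64, 0, 0, 0, 0, 0, 0]
    - [64, 0, 0, 0, 0, 0, 0]
    - [64, 0, 0, 0, 0, 0, 0]
    - [64, 0, 0, 0, 0, 0, 0]
    - [64, 0, 0, 0, 0, 0, 0]

```text
time_s: 16.8
tool_pos: [0.4548, -0.3822, 0.1471]
tool_rot: [180.0, 0.0, 20.8]
force: [-0.2, 0.1, 0.9]
grip_width: 0.063
```

```bash
python3 to.py .4546 -.3822 .095 20.8
```

```text
(array([-0.2, -0. , 52.1]), array([ 0.,  0., -0.])) [ 0.4548 -0.3822  0.1471] [180.    0.   20.8] 0.06297992634853833
```

Emit:
send_rows:
  plan:
    - [64, 0, 0, 26, 0, 0, 0]
    - [64, 0, 0, 26, 0, 0, 0]
    - [38, 0, 0, 0, 0, 0, 0]
    - [38, 0, 0, 0, 0, 0, 0]
    - [38, 0, 0, 0, 0, 0, 0]
    - [38, 0, 0, 0, 0, 0, 0]
    - [38, 0, 0, 0, 0, 0, 0]
    - [38, 0, 0, 0, 0, 0, 0]

```text
time_s: 17.6
tool_pos: [0.4557, -0.3827, 0.0963]
tool_rot: [179.9, -0.1, 20.8]
force: [0.5, -0.3, 0.9]
grip_width: 0.0438
```

Emit:
send_rows:
  plan:
    - [38, 0, 0, -20, 0, 0, 0]
    - [38, 0, 0, -40, 0, 0, 0]
    - [38, 0, 0, -40, 0, 0, 0]
    - [38, 0, -40, -40, 0, 0, 0]
    - [38, 15, -45, -10, 0, 0, -0.14]
    - [38, 10, -45, 0, 0, 0, -0.14]
    - [38, 10, -45, 0, 0, 0, -0.14]
    - [38, 0, -45, 0, 0, 0, -0.125]
    - [38, 0, -45, 0, 0, 0, 0]
    - [38, 0, -45, 0, 0, 0, 0]
    - [38, 0, 0, 0, 0, -0.14, 0]
    - [38, 0, 0, 0, 0, -0.14, 0]

```text
time_s: 18.8
tool_pos: [0.3346, -0.1512, 0.2392]
tool_rot: [-179.8, 16.2, 51.7]
force: [0.5, 1.2, -2.5]
grip_width: 0.0436
```

```bash
python3 - <<'E'
from h import *
print(inrail());P=P0+M0.apply([-.358,0,.07]);print(P,go(P,PR))
E
```

```text
[-605.9   41.6   48.7]
[0.51768675 0.0156227  0.1911092 ] (array([248. ,  40.3, -22.2]), array([-0.005,  0.003, -0.005]))
```

Emit:
send_rows:
  plan:
    - [38, 20, 20, -40, 0, 0, 0]
    - [38, 45, 20, 0, 0, 0, -0.005]
    - [38, 45, 0, 0, 0, 0, 0]
    - [38, 45, 0, 0, 0, 0, 0]
    - [38, 45, 0, 0, 0, 0, 0]
    - [38, 45, 0, 0, 0, 0, 0]
    - [38, 0, 0, 18, 0, 0, 0]
    - [38, 0, 0, 0, 0, 0, 0]

```text
time_s: 19.6
tool_pos: [0.5132, 0.017, 0.1886]
tool_rot: [-179.2, 16.2, 52.5]
force: [-1.6, -1.0, -1.0]
grip_width: 0.044
```

```bash
python3 - <<'E'
from h import *
print(inrail());P=P0+M0.apply([-.352,0,.037]);print(P,go(P,PR))
E
```

```text
[-358.9    4.4   67.1]
[0.51562218 0.01298018 0.15773624] (array([ 7. ,  4.8, 30. ]), array([-0.012,  0.003,  0.009]))
```

Emit:
send_rows:
  plan:
    - [38, 5, 4.6, 0, -0.012, 0, 0.009]
    - [38, 0, 0, 10, 0, 0, 0]
    - [38, 0, 0, 12, 0, 0, 0]
    - [38, 0, 0, 6, 0, 0, 0]
    - [38, 0, 0, 2, 0, 0, 0]
    - [38, 0, 0, 0, 0, 0, 0]

```text
time_s: 20.2
tool_pos: [0.5161, 0.0105, 0.1611]
tool_rot: [179.7, 16.0, 51.8]
force: [-0.2, 0.3, -0.8]
grip_width: 0.0439
```

```bash
python3 - <<'E'
from h import *
print(inrail());P=P0+M0.apply([-.352,0,.034]);print(go(P,PR),env.get_obs()["force"])
E
```

```text
[-354.5   -1.9   39.8]
(array([ 2.5, -1.9,  5.8]), array([ 0.005, -0.   , -0.004])) [-0.20457404  0.25755053 -0.79262607]
```

Emit:
send_rows:
  plan:
    - [38, 0, -1.9, 2, 0.005, 0, 0]
    - [38, 0, 0, 2, 0, 0, 0]
    - [38, 0, 0, 1.5, 0, 0, 0]
    - [64, 5, 0, 0, 0, 0, 0]
    - [64, 10, 0, 0, 0, 0, 0]
    - [64, 12, 0, 0, 0, 0, 0]
    - [64, 12, 0, 0, 0, 0, 0]
    - [64, 0, 0, 0, 0, 0, 0]
    - [64, 0, 0, 0, 0, 0, 0]

```text
time_s: 21.1
tool_pos: [0.5372, 0.0409, 0.1448]
tool_rot: [-180.0, 16.0, 51.9]
force: [0.1, 0.0, 0.1]
grip_width: 0.064
```

```bash
python3 - <<'E'
from h import *
print(inrail(),env.get_obs()["force"])
for i in range(4):
    im=env.read_camera("wrist").astype(int)
    y=(im[:,:,0]>120)&(im[:,:,2]<80)&(im[:,:,0]-im[:,:,2]>80);y[:,:295]=0;y[:,350:]=0
    k=np.where(y.sum(1)>6)[0];print(k.min() if len(k) else None,k.max() if len(k) else None)
cv2.imwrite("pics/w8.png",im[:,:,::-1].astype(np.uint8))
E
```

```text
[-3.145e+02  2.000e-01  3.430e+01] [0.14069475 0.00955708 0.10572241]
248 253
None None
None None
None None
```

```bash
python3 - <<'E'
from h import *
a=cv2.imread("pics/w8.png");t=env.read_camera("scene")[130:290,190:450,::-1]
cv2.imwrite("pics/m8.png",np.hstack([cv2.resize(a[:300,160:480],(400,375)),cv2.resize(t,(400,375))]))
E
```

```text
(no output)
```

View pics/m8.png

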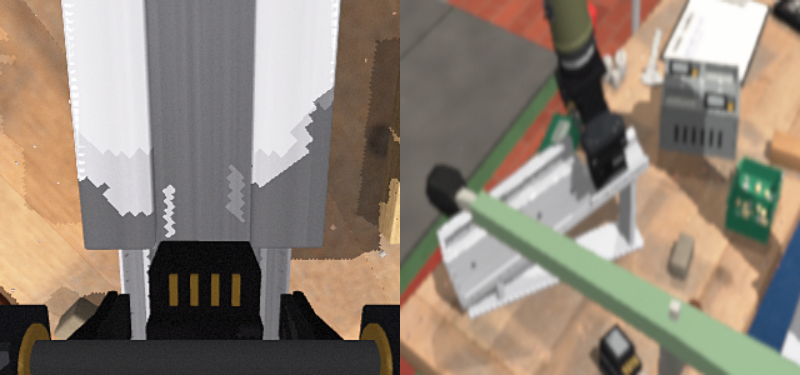

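Emit:
send_rows:
  plan:
    - [64, 0, 0, -35, 0, 0, 0]
    - [0, 0, 0, -35, 0, 0, 0]
    - [0, -40, 0, 0, 0, 0, 0]
    - [0, -41, 0, 0, 0, 0, 0]
    - [0, 0, 0, 0, 0, 0, 0]
    - [0, 0, 0, 0, 0, 0, 0]
    - [0, 0, 0, 0, 0, 0, 0]
    - [0, 0, 0, 0, 0, 0, 0]
    - [0, 0, 0, 25, 0, 0, 0]
    - [0, 0, 0, 25, 0, 0, 0]
    - [0, 0, 0, 20, 0, 0, 0]
    - [0, 0, 0, 4, 0, 0, 0]

```text
time_s: 22.55
tool_pos: [0.4867, -0.0215, 0.1612]
tool_rot: [-179.8, 16.2, 51.9]
force: [0.4, 0.0, 0.5]
grip_width: 0.0001
```

```bash
python3 -c "
from h import *
print(inrail())"
```

```text
[-396.2    1.5   27.9]
```

Emit:
send_rows:
  plan:
    - [0, 10, 0, 0, 0, 0, 0]
    - [0, 10, 0, 0, 0, 0, 0]
    - [0, 12, 0, 0, 0, 0, 0]
    - [0, 15, 0, 0, 0, 0, 0]
    - [0, 20, 0, 0, 0, 0, 0]
    - [0, 20, 0, 0, 0, 0, 0]
    - [0, 0, 0, 0, 0, 0, 0]

```text
time_s: 23.25
tool_pos: [0.5411, 0.0479, 0.1387]
tool_rot: [-179.9, 15.9, 52.1]
force: [0.6, 0.2, 0.7]
grip_width: 0.0006
```

```bash
python3 -c "
from h import *
print(inrail())"; python3 edge.py
```

```text
[-305.3    1.4   30.7]
23.3 dark rear row 202 [-0.2702  0.0016  0.054 ]
23.35 dark rear row 172 [-0.2585  0.001   0.054 ]
23.4 dark rear row 141 [-0.2465  0.0004  0.054 ]
```

Emit:
send_rows:
  plan:
    - [0, 0, 0, -45, 0, 0, 0]
    - [0, -30, 0, -50, 0, 0, 0]
    - [0, -40, 0, -10, 0, 0.14, 0]
    - [0, -40, 0, 0, 0, 0.14, 0]
    - [0, -45, 0, 0, 0, 0, 0]
    - [0, -45, 0, 0, 0, 0, 0]
    - [0, 0, 40, 0, 0, 0, 0]
    - [0, 0, 40, 0, 0, 0, 0]
    - [0, 0, 40, 0, 0, 0, 0]
    - [0, 0, 0, 0, 0, 0, -0.145]
    - [0, 0, 0, 0, 0, 0, -0.145]
    - [0, 0, 0, 0, 0, 0, -0.145]

```text
time_s: 24.6
tool_pos: [0.5322, -0.16, 0.2577]
tool_rot: [-179.8, 0.3, 77.0]
force: [-0.9, -0.2, -0.0]
grip_width: 0.0009
```

Emit:
send_rows:
  plan:
    - [0, 0, 0, 0, 0, 0, -0.145]
    - [0, 0, 0, 0, 0, 0, -0.145]
    - [0, 0, 0, 0, 0, 0, -0.145]
    - [0, 0, 0, 0, 0, 0, -0.145]
    - [0, 0, 0, 0, 0, 0, -0.145]
    - [0, 0, 0, 0, 0, 0, -0.145]
    - [0, 0, 0, 0, 0, 0, -0.145]
    - [0, 0, 0, 0, 0, 0, -0.145]
    - [0, 0, 0, 0, 0, 0, -0.145]
    - [0, 0, 0, 0, 0, 0, -0.145]
    - [0, 0, 0, 0, 0, 0, -0.145]
    - [0, 0, 0, 0, 0, 0, -0.145]

```text
time_s: 25.8
tool_pos: [0.532, -0.1599, 0.2581]
tool_rot: [-179.7, -0.2, 176.7]
force: [0.8, 0.1, -0.3]
grip_width: 0.0001
```

```bash
python3 to.py .4274 -.3026 .105 200.8; python3 -c "
from cell import env
print(env.get_obs()['qpos'])"
```

```text
(array([  95.8, -147.6,  154.3]), array([-0.005, -0.005, -0.42 ])) [ 0.532  -0.1599  0.2581] [-179.7   -0.2  176.7] 0.00012260008536893756
[ 51.84636392   9.40541062 -42.3863353   92.39527488   6.74370471
  80.86277539  95.48433379]
```

Emit:
send_rows:
  plan:
    - [0, 25, -37, 20, 0, 0, 0]
    - [0, 25, -37, 20, 0, 0, 0]
    - [0, 25, -37, 20, 0, 0, 0]
    - [0, 21, -37, 20, 0, 0, 0]
    - [0, 0, 0, 20, 0, 0, -0.14]
    - [0, 0, 0, 20, 0, 0, -0.14]
    - [0, 0, 0, 20, 0, 0, -0.14]
    - [0, 0, 0, 0, 0, 0, 0]

```text
time_s: 26.6
tool_pos: [0.4247, -0.301, 0.1165]
tool_rot: [179.9, -0.4, -159.5]
force: [-0.6, 0.7, 0.6]
grip_width: 0.0004
```

```bash
python3 to.py .4274 -.3026 .0725 200.8
```

```text
(array([-2.3, -2.5, 44. ]), array([ 0.002, -0.008, -0.006])) [ 0.4247 -0.301   0.1165] [ 179.9   -0.4 -159.5] 0.00038660566912261
```

Emit:
send_rows:
  plan:
    - [0, -2.3, -2.5, 0, 0, -0.008, -0.006]
    - [0, 0, 0, 20, 0, 0, 0]
    - [0, 0, 0, 10, 0, 0, 0]
    - [0, 0, 0, 5, 0, 0, 0]
    - [0, 0, 0, 5, 0, 0, 0]
    - [0, 0, 0, 4.5, 0, 0, 0]
    - [0, 0, 0, 0, 0, 0, 0]
    - [0, 0, 0, -35, 0, 0, 0]
    - [64, 0, 0, -35, 0, 0, 0]
    - [64, 2, 0, -5, 0, 0, 0]
    - [64, 0, 0, 0, 0, 0, 0]
    - [64, 0, 0, 0, 0, 0, 0]

```text
time_s: 27.8
tool_pos: [0.4277, -0.3035, 0.1483]
tool_rot: [-179.9, 0.1, -159.1]
force: [0.1, 0.2, -0.2]
grip_width: 0.0246
```

Emit:
send_rows:
  plan:
    - [64, 0, 0, 0, 0, 0, 0]
    - [64, 0, 0, 0, 0, 0, 0]
    - [64, 0, 0, 0, 0, 0, 0]
    - [64, 0, 0, 0, 0, 0, 0]
    - [64, 0, 0, 0, 0, 0, 0]
    - [64, 0, 0, 0, 0, 0, 0]
    - [64, 0, 0, 0, 0, 0, 0]

```text
time_s: 28.5
tool_pos: [0.4283, -0.3037, 0.1491]
tool_rot: [-179.9, 0.2, -159.1]
force: [0.1, 0.3, 0.1]
grip_width: 0.0637
```

```bash
python3 to.py .4248 -.3036 .094 200.8
```

```text
(array([ 3.4,  1.5, 55.1]), array([-0.002,  0.003,  0.001])) [ 0.4283 -0.3037  0.1491] [-179.9    0.2 -159.1] 0.06372986400076625
```

Emit:
send_rows:
  plan:
    - [64, 3.4, 1.5, 25, 0, 0, 0]
    - [64, 0, 0, 20, 0, 0, 0]
    - [64, 0, 0, 10, 0, 0, 0]
    - [38, 0, 0, 0, 0, 0, 0]
    - [38, 0, 0, 0, 0, 0, 0]
    - [38, 0, 0, 0, 0, 0, 0]
    - [38, 0, 0, 0, 0, 0, 0]
    - [38, 0, 0, 0, 0, 0, 0]
    - [38, 0, 0, 0, 0, 0, 0]

```text
time_s: 29.4
tool_pos: [0.4255, -0.3039, 0.0948]
tool_rot: [-179.8, 0.2, -159.1]
force: [0.4, -0.3, 1.2]
grip_width: 0.0435
```

Emit:
send_rows:
  plan:
    - [38, 0, 0, -20, 0, 0, 0]
    - [38, 0, 0, -40, 0, 0, 0]
    - [38, 0, 0, -45, 0, 0, 0]
    - [38, 0, 0, -45, 0, 0, 0]
    - [38, 0, 0, -10, 0, 0, 0.145]
    - [38, 0, 0, 0, 0, 0, 0.145]
    - [38, 0, 0, 0, 0, 0, 0.145]
    - [38, 0, 0, 0, 0, 0, 0.145]
    - [38, 0, 0, 0, 0, 0, 0.145]
    - [38, 0, 0, 0, 0, 0, 0.145]
    - [38, 0, 0, 0, 0, 0, 0.145]
    - [38, 0, 0, 0, 0, 0, 0.145]

```text
time_s: 30.6
tool_pos: [0.4237, -0.3032, 0.2535]
tool_rot: [179.9, 0.1, 134.1]
force: [0.0, 0.6, -2.5]
grip_width: 0.0436
```

Emit:
send_rows:
  plan:
    - [38, 0, 0, 0, 0, 0, 0.145]
    - [38, 0, 0, 0, 0, 0, 0.145]
    - [38, 0, 0, 0, 0, 0, 0.145]
    - [38, 0, 0, 0, 0, 0, 0.145]
    - [38, 0, 0, 0, 0, 0, 0.145]
    - [38, 0, 0, 0, 0, 0, 0.145]
    - [38, 0, 0, 0, 0, 0, 0.145]
    - [38, 0, 0, 0, 0, 0, 0.145]
    - [38, 0, 0, 0, 0, 0, 0.145]
    - [38, 0, 0, 0, 0, 0, 0.13]

```text
time_s: 31.6
tool_pos: [0.4237, -0.3032, 0.2535]
tool_rot: [179.9, -0.1, 51.9]
force: [-0.1, 1.5, -1.8]
grip_width: 0.0439
```

```bash
python3 - <<'E'
from h import *
P=P0+M0.apply([-.358,0,.085]);print(P,go(P,[180,0,52]),env.get_obs()["tool_pos"],env.get_obs()["tool_rot"])
E
```

```text
[0.52023887 0.01888927 0.20552503] (array([ 312.9, -123. ,   48.1]), array([ 0.002, -0.001, -0.002])) [ 0.42368357 -0.30316769  0.25345758] [ 1.79880130e+02 -7.49638447e-02  5.18699627e+01]
```

Emit:
send_rows:
  plan:
    - [38, 39, -15.4, 0, 0, 0, 0]
    - [38, 39, -15.4, 0, 0, 0, 0]
    - [38, 39, -15.4, 0, 0, 0, 0]
    - [38, 39, -15.4, 0, 0, 0, 0]
    - [38, 39, -15.4, 0, 0, 0, 0]
    - [38, 39, -15.4, 0, 0, 0, 0]
    - [38, 39, -15.4, 0, 0, 0, 0]
    - [38, 38, -15.2, 0, 0, -0.14, 0]
    - [38, 0, 0, 0, 0, -0.14, 0]
    - [38, 0, 0, 25, 0, 0, 0]
    - [38, 0, 0, 0, 0, 0, 0]

```text
time_s: 32.7
tool_pos: [0.5096, 0.0081, 0.2258]
tool_rot: [-179.5, 15.1, 52.6]
force: [-0.9, -0.8, -1.6]
grip_width: 0.0441
```

```bash
cat > pl.py <<'E'
from h import *
P=P0+M0.apply([-.345,0,.034]);print(inrail(),go(P,PR),env.get_obs()["force"])
E
python3 pl.py
```

```text
[-378.1    1.8  100.3] (array([32. ,  2.5, 66.8]), array([-0.005, -0.017,  0.01 ])) [-0.9077296  -0.81084527 -1.61872759]
```

Emit:
send_rows:
  plan:
    - [38, 16, 2.3, 20, -0.005, -0.017, 0.01]
    - [38, 16, 0, 20, 0, 0, 0]
    - [38, 0, 0, 12, 0, 0, 0]
    - [38, 0, 0, 8, 0, 0, 0]
    - [38, 0, 0, 0, 0, 0, 0]
    - [38, 0, 0, 0, 0, 0, 0]

```text
time_s: 33.3
tool_pos: [0.5228, 0.0161, 0.1644]
tool_rot: [179.5, 15.8, 51.6]
force: [-0.1, 0.0, -1.3]
grip_width: 0.044
```

```bash
python3 pl.py
```

```text
[-347.2   -3.7   45.3] (array([ 2.2, -3.8, 11.3]), array([ 0.006, -0.003, -0.007])) [-0.07712243  0.01009322 -1.32651679]
```

Emit:
send_rows:
  plan:
    - [38, 0, -3, 4, 0.006, -0.003, -0.007]
    - [38, 0, 0, 3, 0, 0, 0]
    - [38, 0, 0, 0, 0, 0, 0]
    - [38, 0, 0, 0, 0, 0, 0]
    - [38, 0, 0, 0, 0, 0, 0]

```text
time_s: 33.8
tool_pos: [0.519, 0.0176, 0.1566]
tool_rot: [-179.9, 16.0, 52.1]
force: [1.0, 0.7, -2.2]
grip_width: 0.044
```

```bash
python3 pl.py
```

```text
[-3.462e+02  2.000e-01  3.750e+01] (array([1.2, 0.2, 3.5]), array([-0.001, -0.   ,  0.002])) [ 0.98461286  0.67283716 -2.22094587]
```

Emit:
send_rows:
  plan:
    - [38, 0, 0, 2, 0, 0, 0]
    - [38, 0, 0, 1.5, 0, 0, 0]
    - [62, 0, 0, 0, 0, 0, 0]
    - [62, 0, 0, 0, 0, 0, 0]
    - [62, 0, 0, 0, 0, 0, 0]
    - [62, 0, 0, -10, 0, 0, 0]
    - [62, 0, 0, -30, 0, 0, 0]
    - [0, -20, 0, -30, 0, 0, 0]
    - [0, -36, 0, 0, 0, 0, 0]
    - [0, 0, 0, 0, 0, 0, 0]
    - [0, 0, 0, 0, 0, 0, 0]
    - [0, 0, 0, 0, 0, 0, 0]

```text
time_s: 35.0
tool_pos: [0.4974, -0.0098, 0.2358]
tool_rot: [-179.9, 16.0, 52.2]
force: [-0.4, 0.7, 0.3]
grip_width: 0.0296
```

```bash
python3 pl.py
```

```text
[-4.016e+02  4.000e-01  1.039e+02] (array([56.5,  0.6, 70. ]), array([-0.001, -0.001,  0.003])) [-0.44014059  0.73531493  0.25540111]
```

Emit:
send_rows:
  plan:
    - [0, -2, 0.5, 0, 0, 0, 0]
    - [0, 0, 0, 0, 0, 0, 0]
    - [0, 0, 0, 0, 0, 0, 0]
    - [0, 0, 0, 25, 0, 0, 0]
    - [0, 0, 0, 25, 0, 0, 0]
    - [0, 0, 0, 23, 0, 0, 0]
    - [0, 0, 0, 0, 0, 0, 0]

```text
time_s: 35.7
tool_pos: [0.4817, -0.029, 0.1637]
tool_rot: [-179.7, 16.2, 52.1]
force: [-0.5, -0.5, -0.2]
grip_width: 0.0004
```

Emit:
send_rows:
  plan:
    - [0, 10, 0, 0, 0, 0, 0]
    - [0, 10, 0, 0, 0, 0, 0]
    - [0, 12, 0, 0, 0, 0, 0]
    - [0, 15, 0, 0, 0, 0, 0]
    - [0, 20, 0, 0, 0, 0, 0]
    - [0, 22, 0, 0, 0, 0, 0]
    - [0, 10, 0, 0, 0, 0, 0]
    - [0, 0, 0, 0, 0, 0, 0]

```text
time_s: 36.5
tool_pos: [0.5429, 0.0493, 0.1385]
tool_rot: [-179.8, 16.0, 52.3]
force: [-0.0, -0.3, 0.4]
grip_width: 0.0006
```

```bash
python3 -c "
from h import *
print(inrail())"; python3 edge.py
```

```text
[-303.     0.8   31.1]
36.55 dark rear row 175 [-0.2559  0.0012  0.054 ]
36.6 dark rear row 144 [-0.244   0.0007  0.054 ]
36.65 dark rear row 113 [-2.323e-01  2.000e-04  5.400e-02]
```

Emit:
send_rows:
  plan:
    - [0, 0, 0, -45, 0, 0, 0]
    - [0, -30, 0, -50, 0, 0, 0]
    - [0, -40, 0, -10, 0, 0.14, 0]
    - [0, -40, 0, 0, 0, 0.14, 0]
    - [0, -45, 0, 0, 0, 0, 0]
    - [0, -45, 0, 0, 0, 0, 0]
    - [0, 0, 40, 0, 0, 0, 0]
    - [0, 0, 40, 0, 0, 0, 0]
    - [0, 0, 40, 0, 0, 0, 0]
    - [0, 0, 0, 0, 0, 0, -0.145]
    - [0, 0, 0, 0, 0, 0, -0.145]
    - [0, 0, 0, 0, 0, 0, -0.145]

```text
time_s: 37.85
tool_pos: [0.5453, -0.1441, 0.2581]
tool_rot: [-177.7, 3.1, 77.6]
force: [0.1, -0.6, 0.3]
grip_width: 0.0004
```

Emit:
send_rows:
  plan:
    - [0, 0, 0, 0, 0, 0, -0.145]
    - [0, 0, 0, 0, 0, 0, -0.145]
    - [0, 0, 0, 0, 0, 0, -0.145]
    - [0, 0, 0, 0, 0, 0, -0.145]
    - [0, 0, 0, 0, 0, 0, -0.145]
    - [0, 0, 0, 0, 0, 0, -0.145]
    - [0, 0, 0, 0, 0, 0, -0.145]
    - [0, 0, 0, 0, 0, 0, -0.145]
    - [0, 0, 0, 0, 0, 0, -0.145]
    - [0, 0, 0, 0, 0, 0, -0.145]
    - [0, 0, 0, 0, 0, 0, -0.145]
    - [0, 0, 0, 0, 0, 0, -0.145]

```text
time_s: 39.05
tool_pos: [0.5451, -0.1443, 0.2584]
tool_rot: [-177.2, -2.8, 177.1]
force: [0.2, 0.2, -0.2]
grip_width: 0.0006
```

```bash
python3 to.py .5394 -.350 .11 200.8
```

```text
(array([ -11.9, -198.3,  157.8]), array([-0.038, -0.058, -0.412])) [ 0.5451 -0.1443  0.2584] [-177.2   -2.8  177.1] 0.0005695700571944791
```

Emit:
send_rows:
  plan:
    - [0, -3, -49, 10, -0.038, -0.058, 0]
    - [0, -3, -49, 20, 0, 0, 0]
    - [0, -3, -49, 20, 0, 0, 0]
    - [0, -3, -49, 20, 0, 0, 0]
    - [0, 0, 0, 20, 0, 0, -0.14]
    - [0, 0, 0, 20, 0, 0, -0.14]
    - [0, 0, 0, 20, 0, 0, -0.132]
    - [0, 0, 0, 0, 0, 0, 0]
    - [0, 0, 0, 0, 0, 0, 0]

```text
time_s: 39.95
tool_pos: [0.5473, -0.3333, 0.1354]
tool_rot: [-179.3, 0.3, -159.7]
force: [-0.8, 0.6, 0.8]
grip_width: 0.0003
```

```bash
python3 to.py .5394 -.350 .0725 200.8
```

```text
(array([ 13.6, -12.2,  62.9]), array([-0.012,  0.005, -0.008])) [ 0.5473 -0.3333  0.1354] [-179.3    0.3 -159.7] 0.00030591053122020254
```

Emit:
send_rows:
  plan:
    - [0, 7, -6, 0, -0.012, 0.005, -0.008]
    - [0, 6.6, -6.2, 0, 0, 0, 0]
    - [0, 0, 0, 20, 0, 0, 0]
    - [0, 0, 0, 20, 0, 0, 0]
    - [0, 0, 0, 8, 0, 0, 0]
    - [0, 0, 0, 5, 0, 0, 0]
    - [0, 0, 0, 5, 0, 0, 0]
    - [0, 0, 0, 4.5, 0, 0, 0]
    - [0, 0, 0, 0, 0, 0, 0]

```text
time_s: 40.85
tool_pos: [0.5391, -0.3489, 0.0729]
tool_rot: [180.0, -0.1, -159.0]
force: [-3.1, 0.5, 3.7]
grip_width: 0.0009
```

Emit:
send_rows:
  plan:
    - [0, 0, 0, -35, 0, 0, 0]
    - [64, 0, 0, -35, 0, 0, 0]
    - [64, 2.7, 0, -5, 0, 0, 0]
    - [64, 0, 0, 0, 0, 0, 0]
    - [64, 0, 0, 0, 0, 0, 0]
    - [64, 0, 0, 0, 0, 0, 0]
    - [64, 0, 0, 0, 0, 0, 0]
    - [64, 0, 0, 0, 0, 0, 0]
    - [64, 0, 0, 0, 0, 0, 0]
    - [64, 0, 0, 0, 0, 0, 0]

```text
time_s: 41.85
tool_pos: [0.5371, -0.3497, 0.1472]
tool_rot: [180.0, 0.0, -159.0]
force: [0.7, 0.5, -1.6]
grip_width: 0.0612
```

```bash
python3 to.py .5369 -.351 .094 200.8
```

```text
(array([ 0.6, -1.2, 53.2]), array([0.   , 0.001, 0.004])) [ 0.5371 -0.3497  0.1472] [ 180.    0. -159.] 0.06122680329726456
```

Emit:
send_rows:
  plan:
    - [64, 0, -1.2, 25, 0, 0, 0]
    - [64, 0, 0, 20, 0, 0, 0]
    - [64, 0, 0, 8, 0, 0, 0]
    - [38, 0, 0, 0, 0, 0, 0]
    - [38, 0, 0, 0, 0, 0, 0]
    - [38, 0, 0, 0, 0, 0, 0]
    - [38, 0, 0, 0, 0, 0, 0]
    - [38, 0, 0, 0, 0, 0, 0]
    - [38, 0, 0, 0, 0, 0, 0]

```text
time_s: 42.75
tool_pos: [0.5381, -0.351, 0.0951]
tool_rot: [-179.9, 0.1, -159.0]
force: [1.4, 0.5, 1.2]
grip_width: 0.044
```

Emit:
send_rows:
  plan:
    - [38, 0, 0, -20, 0, 0, 0]
    - [38, 0, 0, -40, 0, 0, 0]
    - [38, 0, 0, -45, 0, 0, 0]
    - [38, 0, 0, -45, 0, 0, 0]
    - [38, 0, 0, -10, 0, 0, 0.145]
    - [38, 0, 0, 0, 0, 0, 0.145]
    - [38, 0, 0, 0, 0, 0, 0.145]
    - [38, 0, 0, 0, 0, 0, 0.145]
    - [38, 0, 0, 0, 0, 0, 0.145]
    - [38, 0, 0, 0, 0, 0, 0.145]
    - [38, 0, 0, 0, 0, 0, 0.145]
    - [38, 0, 0, 0, 0, 0, 0.145]

```text
time_s: 43.95
tool_pos: [0.5372, -0.3504, 0.2554]
tool_rot: [180.0, -0.0, 134.3]
force: [1.1, 0.6, -2.2]
grip_width: 0.0436
```

Emit:
send_rows:
  plan:
    - [38, 0, 0, 0, 0, 0, 0.145]
    - [38, 0, 0, 0, 0, 0, 0.145]
    - [38, 0, 0, 0, 0, 0, 0.145]
    - [38, 0, 0, 0, 0, 0, 0.145]
    - [38, 0, 0, 0, 0, 0, 0.145]
    - [38, 0, 0, 0, 0, 0, 0.145]
    - [38, 0, 0, 0, 0, 0, 0.145]
    - [38, 0, 0, 0, 0, 0, 0.145]
    - [38, 0, 0, 0, 0, 0, 0.145]
    - [38, 0, 0, 0, 0, 0, 0.13]

```text
time_s: 44.95
tool_pos: [0.5373, -0.3502, 0.2554]
tool_rot: [-180.0, -0.0, 52.1]
force: [-0.3, -0.4, -2.6]
grip_width: 0.044
```

```bash
python3 - <<'E'
from h import *
P=P0+M0.apply([-.36,0,.085]);print(P,go(P,[180,0,52]),env.get_obs()["tool_pos"],env.get_obs()["tool_rot"])
E
```

```text
[0.5190555  0.01737463 0.20607775] (array([ 278.7, -240.3,   49.5]), array([-0.   , -0.001,  0.001])) [ 0.53728212 -0.35018316  0.25536156] [-1.79995680e+02 -4.50938478e-02  5.20755719e+01]
```

Emit:
send_rows:
  plan:
    - [38, 34, -30, 0, 0, 0, 0]
    - [38, 34, -30, 0, 0, 0, 0]
    - [38, 34, -30, 0, 0, 0, 0]
    - [38, 34, -30, 0, 0, 0, 0]
    - [38, 34, -30, 0, 0, 0, 0]
    - [38, 34, -30, 0, 0, 0, 0]
    - [38, 34, -30, 0, 0, 0, 0]
    - [38, 34, -30, 0, 0, -0.14, 0]
    - [38, 0, 0, 0, 0, -0.14, 0]
    - [38, 0, 0, 25, 0, 0, 0]
    - [38, 0, 0, 0, 0, 0, 0]
    - [38, 0, 0, 0, 0, 0, 0]

```text
time_s: 46.15
tool_pos: [0.5093, 0.0003, 0.2307]
tool_rot: [-179.8, 15.1, 52.4]
force: [0.8, -0.3, -1.1]
grip_width: 0.0441
```

```bash
python3 pl.py
```

```text
[-385.5   -2.8  103.3] (array([39.4, -2.4, 69.9]), array([-0.002, -0.016,  0.007])) [ 0.78983677 -0.26552363 -1.10252805]
```

Emit:
send_rows:
  plan:
    - [38, 20, -2, 20, -0.002, -0.016, 0.007]
    - [38, 19, 0, 20, 0, 0, 0]
    - [38, 0, 0, 12, 0, 0, 0]
    - [38, 0, 0, 8, 0, 0, 0]
    - [38, 0, 0, 0, 0, 0, 0]
    - [38, 0, 0, 0, 0, 0, 0]
    - [38, 0, 0, 0, 0, 0, 0]

```text
time_s: 46.85
tool_pos: [0.5215, 0.0185, 0.1631]
tool_rot: [179.9, 16.0, 51.9]
force: [-0.2, 0.2, -1.9]
grip_width: 0.0439
```

```bash
python3 pl.py
```

```text
[-345.9   -1.2   44.3] (array([ 0.9, -1.3, 10.3]), array([ 0.002, -0.001, -0.001])) [-0.20069648  0.15268372 -1.88423791]
```

Emit:
send_rows:
  plan:
    - [38, 0, -1.3, 4, 0.002, 0, 0]
    - [38, 0, 0, 4, 0, 0, 0]
    - [38, 0, 0, 2.5, 0, 0, 0]
    - [62, 0, 0, 0, 0, 0, 0]
    - [62, 0, 0, 0, 0, 0, 0]
    - [62, 0, 0, 0, 0, 0, 0]
    - [62, 0, 0, -10, 0, 0, 0]
    - [62, 0, 0, -30, 0, 0, 0]
    - [0, -20, 0, -30, 0, 0, 0]
    - [0, -37, 0, 0, 0, 0, 0]
    - [0, 0, 0, 0, 0, 0, 0]
    - [0, 0, 0, 0, 0, 0, 0]

```text
time_s: 48.05
tool_pos: [0.4966, -0.0111, 0.2355]
tool_rot: [180.0, 16.0, 51.9]
force: [-0.2, 0.5, -0.2]
grip_width: 0.0375
```

```bash
python3 pl.py
```

```text
[-4.030e+02  2.000e-01  1.032e+02] (array([57.9,  0.1, 69.3]), array([-0.   , -0.001, -0.002])) [-0.17596154  0.46665973 -0.21485872]
```

Emit:
send_rows:
  plan:
    - [0, 0, 0, 0, 0, 0, 0]
    - [0, 0, 0, 0, 0, 0, 0]
    - [0, 0, 0, 0, 0, 0, 0]
    - [0, 0, 0, 25, 0, 0, 0]
    - [0, 0, 0, 25, 0, 0, 0]
    - [0, 0, 0, 23, 0, 0, 0]
    - [0, 0, 0, 0, 0, 0, 0]

```text
time_s: 48.75
tool_pos: [0.4816, -0.0269, 0.1619]
tool_rot: [-179.6, 16.2, 52.1]
force: [-0.3, -0.4, 0.6]
grip_width: 0.0005
```

Emit:
send_rows:
  plan:
    - [0, 10, 0, 0, 0, 0, 0]
    - [0, 10, 0, 0, 0, 0, 0]
    - [0, 12, 0, 0, 0, 0, 0]
    - [0, 15, 0, 0, 0, 0, 0]
    - [0, 20, 0, 0, 0, 0, 0]
    - [0, 22, 0, 0, 0, 0, 0]
    - [0, 10, 0, 0, 0, 0, 0]
    - [0, 0, 0, 0, 0, 0, 0]
    - [0, 0, 0, 0, 0, 0, 0]
    - [0, 0, 0, 0, 0, 0, 0]

```text
time_s: 49.75
tool_pos: [0.5424, 0.0479, 0.1376]
tool_rot: [-179.9, 16.0, 52.0]
force: [-0.5, 0.3, 0.2]
grip_width: 0.0004
```

```bash
python3 edge.py; python3 -c "
from h import *
print(inrail())
t=env.read_camera('wrist');cv2.imwrite('pics/w9.png',t[:,:,::-1])"
```

```text
49.8 dark rear row 224 [-0.2789  0.0006  0.054 ]
49.85 dark rear row 224 [-0.2791  0.0005  0.054 ]
49.9 dark rear row 224 [-0.2791  0.0004  0.054 ]
[-3.043e+02  3.000e-01  2.980e+01]
```

View pics/w9.png

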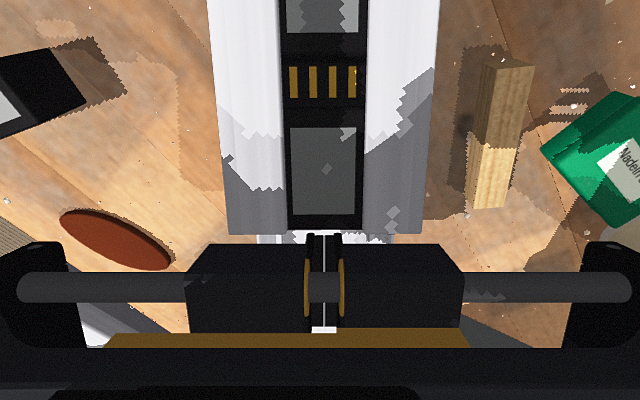

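Emit:
send_rows:
  plan:
    - [64, 0, 0, -45, 0, 0, 0]
    - [64, -20, 0, -50, 0, 0, 0]
    - [64, -40, 0, -20, 0, 0.14, 0]
    - [64, -40, 0, 0, 0, 0.14, 0]
    - [64, -40, -20, 0, 0, 0, -0.145]
    - [64, 0, -20, 0, 0, 0, -0.145]
    - [64, 0, 0, 0, 0, 0, -0.145]
    - [64, 0, 0, 0, 0, 0, -0.145]
    - [64, 0, 0, 0, 0, 0, -0.145]
    - [64, 0, 0, 0, 0, 0, -0.145]
    - [64, 0, 0, 0, 0, 0, -0.145]
    - [64, 0, 0, 0, 0, 0, -0.145]

```text
time_s: 51.15
tool_pos: [0.4674, 0.0105, 0.265]
tool_rot: [-175.2, 1.4, 117.1]
force: [0.5, 0.2, -0.0]
grip_width: 0.064
```

```bash
python3 look.py w10 pack_a_centre; python3 - <<'E'
from h import *
t=env.read_camera("top");c=env.get_calibration("top")
for r in env.regions_of("top","pack_e_centre"):
    a=r["rect"];print(round(r["confidence"],2),a,ray(c,((a[0]+a[2])/2,(a[1]+a[3])/2),.045).round(3))
E
```

```text
51.15 [0.4674 0.0105 0.265 ] [-175.21    1.38  117.13] [ 0.5  0.2 -0. ]
pack_a_centre 0.64 [606.  98. 640. 131.] [[599.4000244140625, 115.80000305175781], [638.5999755859375, 96.19999694824219], [649.0, 117.0], [609.7999877929688, 136.60000610351562]]
pack_a_centre 0.28 [228. 309. 309. 348.] [[220.0, 315.29998779296875], [304.29998779296875, 296.1000061035156], [312.1000061035156, 330.6000061035156], [227.89999389648438, 349.79998779296875]]
0.87 [221.7, 253.1, 246.7, 275.1] [0.39  0.22  0.045]
```

```bash
python3 to.py .373 .254 .27 117
```

```text
(array([259.8,  23.4, -13.3]), array([-0.083,  0.024, -0.008])) [0.4676 0.0106 0.265 ] [-175.2    1.4  116.6] 0.06369202738617812
```

Emit:
send_rows:
  plan:
    - [64, 0, 20, -10, -0.08, 0.024, 0]
    - [64, 43, 0, 0, 0, 0, 0]
    - [64, 43, 0, 0, 0, 0, 0]
    - [64, 43, 0, 0, 0, 0, 0]
    - [64, 43, 0, 0, 0, 0, 0]
    - [64, 43, 0, 0, 0, 0, 0]
    - [64, 43, 0, 0, 0, 0, 0]
    - [64, 0, 0, 0, 0, 0, 0]
    - [64, 0, 0, 0, 0, 0, 0]

```text
time_s: 52.25
tool_pos: [0.3695, 0.2515, 0.2734]
tool_rot: [-179.8, 0.1, 116.8]
force: [0.1, -1.0, -0.2]
grip_width: 0.0644
```

```bash
python3 look.py w11 pack_e_centre; python3 - <<'E'
import cv2
a=cv2.imread("pics/w11.png");cv2.imwrite("pics/w11b.png",cv2.resize(a[40:240,200:460],(780,600),interpolation=cv2.INTER_CUBIC))
E
```

```text
52.25 [0.3695 0.2515 0.2734] [-1.7984e+02  7.0000e-02  1.1681e+02] [ 0.1 -1.  -0.2]
pack_e_centre 0.58 [304. 154. 365. 223.] [[296.6000061035156, 180.8000030517578], [325.70001220703125, 153.3000030517578], [367.29998779296875, 197.39999389648438], [338.20001220703125, 224.8000030517578]]
pack_e_centre 0.34 [551. 245. 588. 262.] [[552.2999877929688, 246.3000030517578], [556.7000122070312, 238.5], [584.2999877929688, 254.3000030517578], [579.7999877929688, 262.0]]
```

View pics/w11b.png

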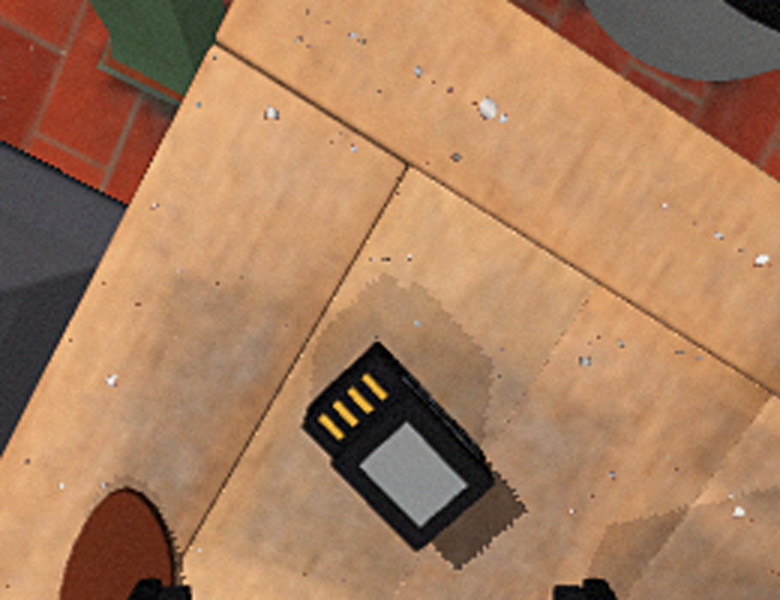

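```bash
python3 - <<'E'
from h import *
from scipy.optimize import least_squares
c=np.load("pics/w11.npy",allow_pickle=True).item()
P=np.array([(303,427,35,22,42),(378,343,35,-22,42),(335,468,17,22,54),(410,397,17,-22,54),(415,550,-35,22,54),(490,479,-35,-22,54)],float)
uv=P[:,:2]/3+[200-.33,40-.33];X=P[:,2:]/1000
g=lambda v:(proj(c,np.array([v[0],v[1],0])+R.from_euler('z',v[2]).apply(X))-uv).ravel()
r=least_squares(g,[.39,.22,2.7],loss='soft_l1');v=r.x;print(v,np.degrees(v[2]),g(v).round(1))
print(go([v[0],v[1],.15],[180,0,np.degrees(v[2])]))
E
```

```text
[0.38966497 0.23419126 2.80486216] 160.70676389407438 [-1.  -0.4 -0.1  2.8 -1.8 -1.2 -0.1 -2.6  1.2  0.8  2.9  0.7]
(array([-22.4,  10.6, 123.3]), array([-0.003, -0.001, -0.77 ]))
```

```bash
python3 - <<'E'
from h import *
from scipy.optimize import least_squares
c=np.load("pics/w11.npy",allow_pickle=True).item()
im=cv2.imread("pics/w11.png")
Q=np.array([(35,22,42),(35,-22,42),(17,22,54),(17,-22,54),(-35,22,54),(-35,-22,54),(35,-22,0),(-35,-22,0),(-35,22,0),(35,22,0)])/1000
for idx in ([0,2,4],[0,1,2,4],[2,4,5]):
    U=np.array([(303,427),(378,343),(335,468),(0,0),(415,550),(492,475)],float)[idx]/3+[199.67,39.67]
    g=lambda v:(proj(c,np.array([v[0],v[1],0])+R.from_euler('z',v[2]).apply(Q[idx]))-U).ravel()
    v=least_squares(g,[.39,.22,2.7]).x;print(v.round(4),np.degrees(v[2]).round(1),np.abs(g(v)).max().round(1))
# silhouette: dark mask IoU fit
h=cv2.cvtColor(im,cv2.COLOR_BGR2HSV);m=np.zeros(im.shape[:2],bool)
m[140:235,290:375]=(im[140:235,290:375].max(2)<55);m=cv2.morphologyEx(m.astype(np.uint8),cv2.MORPH_CLOSE,np.ones((21,21)))
from scipy.optimize import minimize
ys,xs=np.where(m);print(xs.min(),xs.max(),ys.min(),ys.max())
def cost(v):
    p=proj(c,np.array([v[0],v[1],0])+R.from_euler('z',v[2]).apply(Q));a=np.zeros_like(m)
    hl=cv2.convexHull((p*16).astype(np.int32));cv2.fillConvexPoly(a,hl,1,shift=4);return (a!=m).sum()
b=minimize(cost,[.39,.23,2.78],method='Nelder-Mead',options=dict(initial_simplex=[[.39,.23,2.78],[.4,.23,2.78],[.39,.24,2.78],[.39,.23,2.9]]))
print(b.x.round(4),np.degrees(b.x[2]),b.fun,m.sum())
print(go([b.x[0],b.x[1],.15],[180,0,np.degrees(b.x[2])]))
E
```

```text
[0.3907 0.2339 2.7876] 159.7 1.5
[0.3898 0.235  2.8081] 160.9 2.2
[0.3884 0.234  2.836 ] 162.5 2.7
301 364 154 222
[0.3903 0.2345 2.7802] 159.29113055841853 184.0 2338
(array([-22.4,  11.4, 123.3]), array([-0.003, -0.001, -0.745]))
```

Emit:
send_rows:
  plan:
    - [78, -22.4, 11, 0, 0, 0, 0]
    - [78, 0, 0, 20, 0, 0, -0.145]
    - [78, 0, 0, 30, 0, 0, -0.145]
    - [78, 0, 0, 30, 0, 0, -0.145]
    - [78, 0, 0, 20, 0, 0, -0.145]
    - [78, 0, 0, 20, 0, 0, -0.145]
    - [78, 0, 0, 0, 0, 0, -0.03]
    - [78, 0, 0, 0, 0, 0, 0]
    - [78, 0, 0, 0, 0, 0, 0]

```text
time_s: 53.25
tool_pos: [0.3907, 0.2353, 0.1544]
tool_rot: [-180.0, -0.1, 159.8]
force: [-0.2, -0.3, 0.1]
grip_width: 0.0778
```

```bash
python3 to.py .390 .2343 .031 160
```

```text
(array([ 1.000e-01, -1.100e+00,  1.234e+02]), array([-0.001, -0.001, -0.004])) [0.3907 0.2353 0.1544] [-1.800e+02 -1.000e-01  1.598e+02] 0.07776786708747595
```

Emit:
send_rows:
  plan:
    - [78, 0, -1, 30, 0, 0, 0]
    - [78, 0, 0, 30, 0, 0, 0]
    - [78, 0, 0, 30, 0, 0, 0]
    - [78, 0, 0, 22, 0, 0, 0]
    - [78, 0, 0, 10, 0, 0, 0]
    - [38, 0, 0, 0, 0, 0, 0]
    - [38, 0, 0, 0, 0, 0, 0]
    - [38, 0, 0, 0, 0, 0, 0]
    - [38, 0, 0, 0, 0, 0, 0]
    - [38, 0, 0, 0, 0, 0, 0]
    - [38, 0, 0, 0, 0, 0, 0]
    - [38, 0, 0, 0, 0, 0, 0]

```text
time_s: 54.45
tool_pos: [0.3893, 0.234, 0.0319]
tool_rot: [-179.8, -0.1, 160.0]
force: [-1.4, -2.0, 6.6]
grip_width: 0.0439
```

Emit:
send_rows:
  plan:
    - [38, 0, 0, -20, 0, 0, 0]
    - [38, 0, 0, -40, 0, 0, 0]
    - [38, 0, 0, -45, 0, 0, 0]
    - [38, 0, 0, -45, 0, 0, 0]
    - [38, 0, 0, -45, 0, 0, 0]
    - [38, 0, 0, -40, 0, 0, 0.145]
    - [38, 0, 0, 0, 0, 0, 0.145]
    - [38, 0, 0, 0, 0, 0, 0.145]
    - [38, 0, 0, 0, 0, 0, 0.145]
    - [38, 0, 0, 0, 0, 0, 0.145]
    - [38, 0, 0, 0, 0, 0, 0.145]
    - [38, 0, 0, 0, 0, 0, 0.145]

```text
time_s: 55.65
tool_pos: [0.3892, 0.2348, 0.2658]
tool_rot: [-179.8, 0.0, 101.5]
force: [-0.2, -0.2, -2.4]
grip_width: 0.0436
```

Emit:
send_rows:
  plan:
    - [38, 0, 0, 0, 0, 0, 0.145]
    - [38, 0, 0, 0, 0, 0, 0.145]
    - [38, 0, 0, 0, 0, 0, 0.145]
    - [38, 0, 0, 0, 0, 0, 0.145]
    - [38, 0, 0, 0, 0, 0, 0.145]
    - [38, 0, 0, 0, 0, 0, 0.145]
    - [38, 0, 0, 0, 0, 0, 0]
    - [38, 0, 0, 0, 0, 0, 0]

```text
time_s: 56.45
tool_pos: [0.3893, 0.2347, 0.266]
tool_rot: [-179.9, 0.2, 52.2]
force: [0.3, -0.1, -1.2]
grip_width: 0.0439
```

```bash
python3 - <<'E'
from h import *
P=P0+M0.apply([-.375,0,.11]);P[2]=.255;print(P,go(P,[180,0,52]),env.get_obs()["tool_pos"],env.get_obs()["tool_rot"])
E
```

```text
[0.51443376 0.01145908 0.255     ] (array([-99.8, 235.7,  10.9]), array([-0.002,  0.003,  0.004])) [0.38932236 0.23473872 0.26600466] [-1.79896574e+02  1.73260829e-01  5.22153788e+01]
```

Emit:
send_rows:
  plan:
    - [38, -16, 39, 0, 0, 0, 0]
    - [38, -16, 39, 0, 0, 0, 0]
    - [38, -17, 39, 0, 0, 0, 0]
    - [38, -17, 39, 0, 0, 0, 0]
    - [38, -17, 39, 0, 0, 0, 0]
    - [38, -17, 40, 0, 0, 0, 0]
    - [38, 0, 0, 0, 0, -0.14, 0]
    - [38, 0, 0, 0, 0, -0.14, 0]
    - [38, 0, 0, 20, 0, 0, 0]
    - [38, 0, 0, 0, 0, 0, 0]
    - [38, 0, 0, 0, 0, 0, 0]
    - [38, 0, 0, 0, 0, 0, 0]

```text
time_s: 57.65
tool_pos: [0.5102, 0.0052, 0.2482]
tool_rot: [180.0, 16.2, 51.8]
force: [-0.1, 0.1, -1.7]
grip_width: 0.0436
```

```bash
python3 pl.py
```

```text
[-386.1   -0.5  121.3] (array([41.2, -0.6, 87.2]), array([-0.   ,  0.002, -0.003])) [-0.11914257  0.13101635 -1.74445921]
```

Emit:
send_rows:
  plan:
    - [38, 20, 0, 20, 0, 0, 0]
    - [38, 21, 0, 25, 0, 0, 0]
    - [38, 0, 0, 20, 0, 0, 0]
    - [38, 0, 0, 12, 0, 0, 0]
    - [38, 0, 0, 0, 0, 0, 0]
    - [38, 0, 0, 0, 0, 0, 0]
    - [38, 0, 0, 0, 0, 0, 0]

```text
time_s: 58.35
tool_pos: [0.5215, 0.0207, 0.1631]
tool_rot: [180.0, 16.1, 51.9]
force: [0.6, -0.3, -1.6]
grip_width: 0.0437
```

```bash
python3 pl.py
```

```text
[-3.441e+02  1.000e-01  4.490e+01] (array([-0.9,  0.1, 10.9]), array([ 0.   ,  0.001, -0.001])) [ 0.59206847 -0.34291406 -1.62517494]
```

Emit:
send_rows:
  plan:
    - [38, 0, 0, 5, 0, 0, 0]
    - [38, 0, 0, 4, 0, 0, 0]
    - [38, 0, 0, 2.5, 0, 0, 0]
    - [62, 0, 0, 0, 0, 0, 0]
    - [62, 0, 0, 0, 0, 0, 0]
    - [62, 0, 0, 0, 0, 0, 0]
    - [62, 0, 0, -10, 0, 0, 0]
    - [62, 0, 0, -30, 0, 0, 0]
    - [0, -20, 0, -30, 0, 0, 0]
    - [0, -39, 0, 0, 0, 0, 0]
    - [0, 0, 0, 0, 0, 0, 0]
    - [0, 0, 0, 0, 0, 0, 0]

```text
time_s: 59.55
tool_pos: [0.496, -0.0118, 0.2348]
tool_rot: [-180.0, 16.2, 51.9]
force: [-0.0, 0.3, 0.6]
grip_width: 0.0375
```

```bash
python3 pl.py
```

```text
[-4.037e+02  2.000e-01  1.023e+02] (array([58.8,  0.2, 68.1]), array([-0.001,  0.003, -0.002])) [-0.00656516  0.2626234   0.63127002]
```

Emit:
send_rows:
  plan:
    - [0, 0, 0, 0, 0, 0, 0]
    - [0, 0, 0, 0, 0, 0, 0]
    - [0, 0, 0, 0, 0, 0, 0]
    - [0, 0, 0, 25, 0, 0, 0]
    - [0, 0, 0, 25, 0, 0, 0]
    - [0, 0, 0, 22, 0, 0, 0]
    - [0, 0, 0, 0, 0, 0, 0]

```text
time_s: 60.25
tool_pos: [0.4814, -0.0271, 0.1626]
tool_rot: [-179.6, 16.4, 52.1]
force: [0.5, 0.6, 0.0]
grip_width: 0.0004
```

Emit:
send_rows:
  plan:
    - [0, 8, 0, 0, 0, 0, 0]
    - [0, 8, 0, 0, 0, 0, 0]
    - [0, 8, 0, 0, 0, 0, 0]
    - [0, 8, 0, 0, 0, 0, 0]
    - [0, 6, 0, 0, 0, 0, 0]
    - [0, 5, 0, 0, 0, 0, 0]
    - [0, 0, 0, 0, 0, 0, 0]
    - [0, 0, 0, 0, 0, 0, 0]

```text
time_s: 61.05
tool_pos: [0.5077, 0.0046, 0.1539]
tool_rot: [-179.9, 16.5, 52.0]
force: [-5.2, -2.8, 6.6]
grip_width: 0.0005
```

```bash
python3 pl.py
```

```text
[-362.     1.1   30.2] (array([17.,  1., -4.]), array([-0.002,  0.008, -0.   ])) [-5.18932409 -2.82254096  6.64023391]
```

Emit:
send_rows:
  plan:
    - [0, -10, 0, 0, 0, 0, 0]
    - [0, -10, 0, -30, 0, 0, 0]
    - [0, 0, 0, -45, 0, 0, 0]
    - [0, -30, 0, -40, 0, 0, 0]
    - [0, -40, 0, 0, 0, 0, 0]
    - [0, 0, 0, 0, 0, 0, 0]
    - [0, 0, 0, 0, 0, 0, 0]

```text
time_s: 61.75
tool_pos: [0.4754, -0.0383, 0.2889]
tool_rot: [180.0, 16.2, 51.8]
force: [-0.8, -0.3, -0.5]
grip_width: 0.0004
```

```bash
python3 look.py w12 pack_e_centre; python3 - <<'E'
from h import *
t=env.read_camera("top")[110:290,180:490,::-1];a=cv2.imread("pics/w12.png")
cv2.imwrite("pics/m12.png",np.vstack([cv2.resize(a[0:240,160:480],(400,300),interpolation=cv2.INTER_CUBIC),cv2.resize(t,(400,232))]))
cv2.imwrite("pics/w12c.png",cv2.resize(a[0:200,220:420],(600,600)))
E
```

```text
61.75 [ 0.4754 -0.0383  0.2889] [179.99  16.21  51.8 ] [-0.8 -0.3 -0.5]
pack_e_centre 0.71 [292.   0. 357.  76.] [[289.0, 0.0], [355.0, 0.0], [355.0, 75.0], [289.0, 75.0]]
pack_e_centre 0.45 [273.   2. 372. 128.] [[273.0, 0.0], [374.0, 0.0], [374.0, 129.0], [273.0, 129.0]]
```

View pics/m12.png

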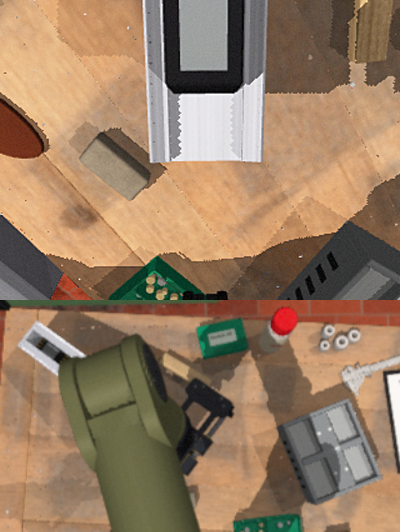

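Emit:
send_rows:
  plan:
    - [0, 0, 0, -30, 0, 0.14, 0]
    - [0, -30, 0, 0, 0, 0.14, 0]
    - [0, -30, 40, 0, 0, 0, 0]
    - [0, -30, 40, 0, 0, 0, 0]
    - [0, -30, 40, 0, 0, 0, 0]
    - [0, -20, 40, 0, 0, 0, 0]
    - [0, -20, 40, 0, 0, 0, 0]
    - [0, -20, 40, 0, 0, 0, 0]
    - [0, 0, 40, 0, 0, 0, 0]
    - [0, 0, 0, 0, 0, 0, 0]

```text
time_s: 62.9
tool_pos: [0.5967, -0.3375, 0.3183]
tool_rot: [-178.7, 3.2, 52.1]
force: [-1.6, 0.2, -0.8]
grip_width: 0.0007
```

```bash
python3 - <<'E'
from h import *
c=np.load("pics/w12.npy",allow_pickle=True).item();im=cv2.imread("pics/w12.png").mean(2)
r=im[:140,310:335].mean(1);k=np.where(r<45)[0].max();print("rear",M0.inv().apply(ray_rail(c,(324,k+.5),.054)-P0).round(4))
t=env.read_camera("top");tc=env.get_calibration("top");print(env.get_obs()["tool_pos"])
for q in("pack_a_centre","whetstone","blank_2"):
    for r in env.regions_of("top",q):print(q,round(r["confidence"],2),r["rect"])
cv2.imwrite("pics/t13.png",cv2.resize(t[120:250,190:350,::-1],(738,600),interpolation=cv2.INTER_CUBIC))
for x in(0,-.07,-.14,-.21,-.28,-.35):print(x,((proj(tc,P0+M0.apply([x,0,.054]))-[190,120])*4.61).round(0))
E
```

```text
rear [-3.535e-01 -1.000e-04  5.400e-02]
[ 0.59586849 -0.33461065  0.32007599]
pack_a_centre 0.58 [225.0, 154.1, 250.9, 170.7]
pack_a_centre 0.43 [433.1, 192.4, 456.2, 219.4]
whetstone 0.56 [307.7, 256.0, 329.9, 273.4]
blank_2 0.89 [302.9, 148.8, 343.9, 180.0]
0 [[83. 95.]]
-0.07 [[165. 156.]]
-0.14 [[250. 219.]]
-0.21 [[339. 285.]]
-0.28 [[432. 354.]]
-0.35 [[529. 426.]]
```

View pics/t13.png

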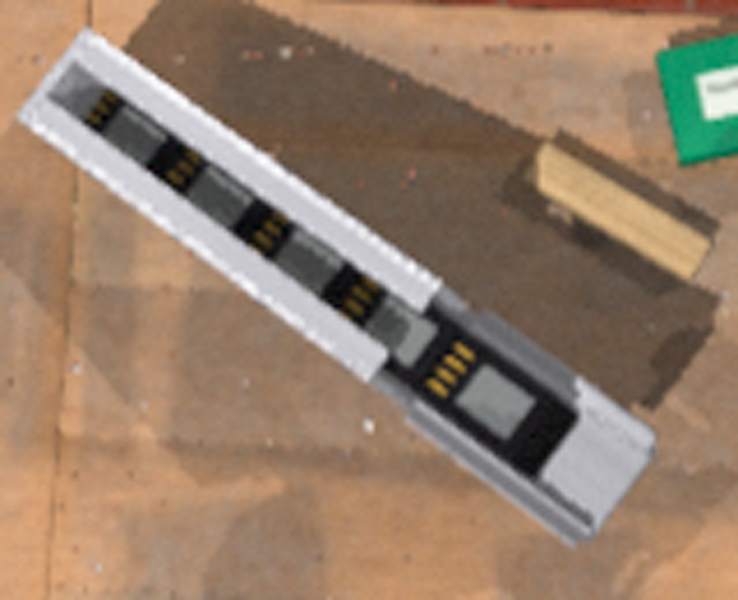

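```bash
python3 -c "
from cell import env
print(env.get_obs()['time_s'],env.sign_off())"
```

```text
the job is handed in; nothing more can be done
63.1 None
```

All five packs are in the storage rail, contact ends facing down the slope, and I handed the job in at about 63 s. I pressed the four dock packs until their latches tripped, drew each one out and laid it in the loading end. The loose pack went in last.

**Sliding:** The packs did not slide on their own. The first two stayed put when let go in the rail, so I gave every pack a light push from behind with closed fingers. The last one stopped against the row with about 6 N resistance.

**Last checks:**
- **Row position:** The final top view shows five packs upright in one row. The four whose label I could compare sit within about 2–3 mm of where a closed-up row should be. The fourth pack's label was partly hidden, so I did not compare it.
- **Row end:** The last pack's rear edge measured −353.5 mm along the rail, against −350 mm nominal. That is about 3.5 mm of slack over the whole row, inside the tolerances.
- **Bystanders:** The whetstone and wooden blank show shifts of only 1–2 pixels in the top view, which is measurement noise. The arm was clear of everything at hand-in.

**Disagreements:**
- **Rail floor height:** The first pack touched down about 6 mm earlier than computed. Its fitted pose then showed it seated on the floor and centred.
- **Loose pack fit:** The corner fit for the loose pack had residuals of nearly 3 pixels. Fits from different points agreed to a few millimetres and it gripped normally.
- **False detection:** The detector also reported a low-confidence (0.43) "pack" on the empty dock, but the picture shows its four bays empty.

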